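Pack the specimen containers into their transport canisters

ROBOT

A 6-joint arm with a two-finger parallel gripper is mounted at the origin on the work surface. World frame = base frame: x ahead of the robot, y to its left, z up, the work surface at z = 0. Lengths are in m, angles in degrees, forces in N, time in s.
With the tool pointing down it reaches from about 0.4 to 0.925 m from the base axis. Payload 3.4 kg.
Tool frame: the origin (TCP) lies at the centre of the arm's flange, where the gripper is bolted on; the fingertips stand 173 mm ahead of it and the grasp point (between the pads) lies 155 mm ahead of it; x points along the fingers, z is the direction in which the jaws open and shut, and the axes are right-handed (so a half turn about x gives the same grasp; the last joint's range is limited). The gripper opens to 85 mm and grips with 20 to 120 N. Pads are 22 mm wide; open, the fingers measure 114 mm over their backs; the gripper's body (76 mm by 85 mm) begins 54 mm behind the grasp point. The pads swing forward as they close: fully open they stand 13 mm farther back than shut.
Start: joints at [-4.211, 17.578, 86.31, -0, 76.112, -4.211], TCP at [0.575, -0, 0.405] pointing down, gripper open.
Joint ranges: [-179.03, 179.03], [-60, 130.46], [8.19, 133.38], [-81.62, 261.62], [5.75, 156.47], [-153.77, 153.77]. Speed limits (degrees/s): [147.25, 147.25, 180, 180, 180, 180].

INTERFACE

Orientations are given as a 3x3 rotation matrix whose columns are the frame's x, y, z axes.
In Python, from station import manip gives the robot as it stands.
- The arm moves only by the tool arm_command, never from a script. Its argument "series" is one flat list of numbers, 5 for each row, row after row: the closure, from 0 (fully open) to 1 (shut), then the shift along the tool's x, y, z in mm, then the turn about the tool's x in rad. A call has exactly 5 rows; each row is the pose to reach, as a shift and turn from the pose commanded when the call began, along the tool's axes at that moment; what a row does not reach only later rows make up. A row lasts 1/8 s, in which the tool goes at most 62.5 mm and 10.7 degrees, less where a joint would pass 70% of its speed; a pose out of reach is approached as far as the arm can. A call with a gripper value outside its range is refused whole. The fingers move at their own pace and stop on an object; "grip_force" is the grip in N (left out, the last holds). Time passes only in rows, so rows that repeat a pose let the fingers close, or fill a call up. It gives the time, the measured TCP pose, the force and the opening at its end, in the units of the state.
- manip.get_obs(): the state, without advancing time (a new reading comes with each control period).
- manip.grab_frame(name): name is "scene" or "side" or "wrist"; returns the picture (480x640x3 uint8, blue, green, red); there is no depth.
- manip.camera_model(name): a dict with "fx", "fy", "cx", "cy" (pixels), "R" (3x3) and "t" (3): a world point X has camera coordinates R X + t; the wrist camera has in their place "hand_eye" (4x4, takes a point from camera to tool coordinates, whose origin is the TCP and whose axes are the tool frame's). Camera axes: x right, y down, z forward; pixel columns grow to the right and rows downward; lengths in m; the calibration is good to about 2 mm. The wrist camera is an equidistant fisheye: a pixel r from the principal point sees the ray r / f radians off the axis. A picture is of the moment at which its call begins: read the wrist's pose just before it. camera_model takes no time and is no camera call.
- manip.job_done(): hands the job in, once; it reports no verdict.
The state is a dict: "time_s": time; "joints": joint angles; "dq": joint speeds; "joint_torque": joint torques, N m; "eef_pos": TCP position; "tool_rot": TCP orientation; "ft_force": force on the tool from outside, world axes, zero at the start; "wrist_torque": the same for the moment, N m; "width": opening from 0.0 (shut) to 1.0 (fully open).
Only numpy, scipy, OpenCV 4.12 (cv2) and the standard library are available. Lean on these libraries where they do the work, as an engineer would, in place of code of your own. Each camera call takes 0.05 s, during which the arm holds its last target.

TASK

The courier is due: pack the four closed specimen containers (slim tube, medium pot, large jar and flat slide mailer), each upright on the floor of the open grey transport canister of its own size and shape. Keep them upright on the way, set them down gently without dropping them, and leave the canisters standing upright on the desk. Leave the empty uncapped pot and the hand-rub bottle where they are.

Things in the scene. Friction and masses are not known exactly. Their poses are not given: they have to be found in the camera images.
- universal_center (a point): Slim flat-footed specimen tube: cap 29 mm in diameter and 18 mm high, body 27 mm, 92 mm high in all, about 40 g. White plastic body, paper label, ribbed dark-blue screw cap. Starts upright on the desk. The point is on its axis, half-way up (46 mm above its foot); z is up. Grip it by the cap, so that the fingers clear the canister's rim.
- pot_center (a point): Medium specimen pot: cap 46 mm in diameter and 16 mm high, body 43 mm, 76 mm high in all, about 70 g. White plastic body, paper label, ribbed dark-blue screw cap. Starts upright on the desk. The point is on its axis, half-way up (38 mm above its foot); z is up. Grip it by the cap, so that the fingers clear the canister's rim.
- large_jar_center (a point): Large specimen jar: cap 60 mm in diameter and 18 mm high, body 57 mm, 96 mm high in all, about 140 g. White plastic body, paper label, ribbed dark-blue screw cap. Starts upright on the desk. The point is on its axis, half-way up (48 mm above its foot); z is up. Grip it by the cap, so that the fingers clear the canister's rim.
- slide_mailer_center (a point): Slide mailer, a flat rectangular box on end: 60 mm along its x, 28 along its y, 88 high, about 70 g; white plastic, the top 24 mm a dark-blue snap lid. Starts upright on the desk, x within 35 degrees of world x. The point is at its centre, 44 mm above its foot; z is up. Grip it by the lid across its 28 mm (along its y), so that the fingers clear the canister's rim.
- canister_narrow: Open lower half of a narrow round transport canister, dark grey plastic, loose on the desk, mouth up, 160 g. Origin: centre of its underside; z up. Inside 49 mm in diameter, outside 58 mm, 50 mm high, floor 4 mm thick. For the slim specimen tube, whose upper 46 mm then stand above the rim.
- canister_middle: Open lower half of a medium round transport canister, dark grey plastic, loose on the desk, mouth up, 200 g. Origin: centre of its underside; z up. Inside 66 mm in diameter, outside 75 mm, 38 mm high, floor 4 mm thick. For the medium specimen pot, whose upper 42 mm then stand above the rim.
- canister_wide: Open lower half of a wide round transport canister, dark grey plastic, loose on the desk, mouth up, 260 g. Origin: centre of its underside; z up. Inside 84 mm in diameter, outside 93 mm, 55 mm high, floor 4 mm thick. For the large specimen jar, whose upper 45 mm then stand above the rim.
- canister_flat: Open lower half of a rectangular transport canister, dark grey plastic, loose on the desk, mouth up, 240 g. Origin: centre of its underside; z up. Inside 80 mm along its x, 48 along its y, outside 91 by 59 mm, 48 mm high, floor 4 mm thick. For the slide mailer, whose upper 44 mm then stand above the rim. Its x starts within 35 degrees of world x; the mailer's long side goes along it, either way round.
- empty_pot_center (a point): Empty specimen pot without a cap, open at the top: natural white plastic, diameter 43 mm, height 66 mm. Stays where it is on the desk. The point is on its axis, 33 mm above its foot.
- pump_bottle_center (a point): Hand-rub pump bottle, white, diameter 64 mm, 170 mm high, standing on the left of the desk. Stays where it is. The point is on its axis, 85 mm above its foot.
There are look-alikes about, which are no part of the job. Leave any orange look-alike of the part that bears slide_mailer_center alone. Leave any red look-alike of the canister_flat alone.

How it is judged:
By the outcome, as a careful person would: the job done as asked, in the order asked, and still so for the second after the job is handed in, with the robot touching nothing.
It also fails if it takes over 128 s, if anything falls off the work surface, if the arm or the gripper's body presses on something with over 40 N, if the wrist force passes 120 N, or if a joint passes its speed limit or range.

## Working session

There is one attempt and no reset: what is moved stays moved. The work goes in short steps, Python scripts to look and compute and a tool call to move; the robot and the scene stay as the last step left them, time stands still between calls to the robot, and variables do not carry over. Pictures are saved under pics/ and viewed, and the job is handed in when it is done.

Besides the shell and the picture viewer there is one more tool, called after ">>>" as name(argument=value, ...) on one line, values as JSON. arm_command: Moves the arm, as the interface text tells. Its arguments: {"type":"object","properties":{"series":{"type":"array","items":{"type":"number"}},"grip_force":{"type":"number"}},"required":["series"]}

```bash
ls; mkdir -p pics
python3 - <<'E'
from station import manip
import cv2,json
o=manip.get_obs();print(o)
for n in ("scene","side","wrist"):
    cv2.imwrite(f"pics/{n}0.png",manip.grab_frame(n)); print(n,manip.camera_model(n))
E
```

```text
pics
{'time_s': 0.0, 'joints': array([-4.21094374e+00,  1.76233931e+01,  8.63829294e+01, -2.00775035e-03,
        7.61103005e+01, -4.21407469e+00]), 'dq': array([ 0.00640096,  0.02287538,  0.00315935, -0.06710288, -0.02699664,
       -0.05920402]), 'joint_torque': array([-2.40806599e-03, -4.57556927e+01, -2.51919490e+01, -3.95127336e-04,
        1.32516641e-02, -2.41733758e-06]), 'eef_pos': array([ 5.74666674e-01, -3.75814223e-06,  4.03775669e-01]), 'tool_rot': array([[-2.03245612e-03, -6.29743134e-05,  9.99997933e-01],
       [ 1.15535257e-04,  9.99999991e-01,  6.32092639e-05],
       [-9.99997928e-01,  1.15663488e-04, -2.03244883e-03]]), 'ft_force': array([-0.62558529, -0.17173191,  0.7922619 ]), 'wrist_torque': array([ 0.0048341 , -0.01089308,  0.04414212]), 'width': 0.9988751996261219}
scene {'fx': 561.3998694302488, 'fy': 561.3998694302488, 'cx': 323.80379858659586, 'cy': 243.44257776097095, 'R': array([[-0.50065501,  0.86564395,  0.00226223],
       [ 0.67647406,  0.39287437, -0.6229226 ],
       [-0.54011795, -0.31033898, -0.7822802 ]]), 't': array([ 0.18024324, -0.30324242,  1.93689889])}
side {'fx': 519.8527255530089, 'fy': 519.8527255530089, 'cx': 318.6509636189988, 'cy': 240.18911416755273, 'R': array([[-0.79089787, -0.61194719,  0.00109409],
       [-0.28728302,  0.36971289, -0.88361804],
       [ 0.54032307, -0.69916594, -0.46820717]]), 't': array([0.42234327, 0.19028641, 1.07702118])}
wrist {'fx': 371.64829954431775, 'fy': 371.64829954431775, 'cx': 318.0037785346817, 'cy': 238.09190123155489, 'hand_eye': array([[-4.49859208e-04, -2.97818327e-01,  9.54622460e-01,
         3.18682308e-02],
       [-5.72327802e-05, -9.54622548e-01, -2.97818382e-01,
         7.44950548e-02],
       [ 9.99999897e-01, -1.88612039e-04,  4.12400772e-04,
        -5.16470623e-04],
       [ 0.00000000e+00,  0.00000000e+00,  0.00000000e+00,
         1.00000000e+00]])}
```

View pics/scene0.png

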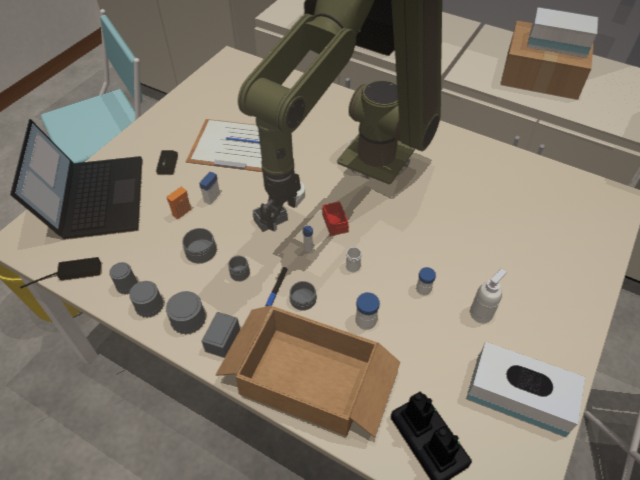

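View pics/side0.png

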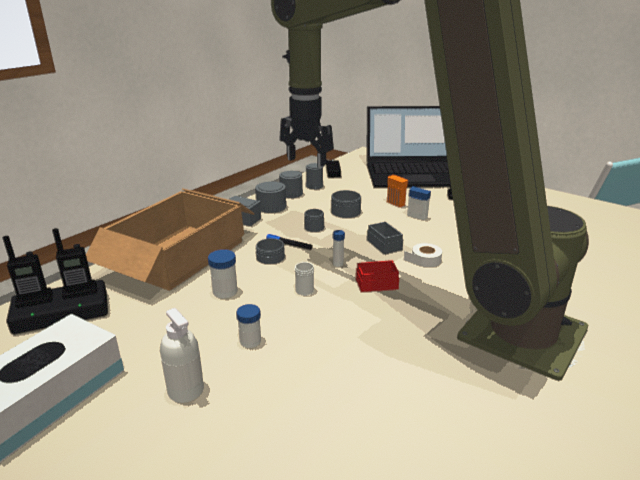

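View pics/wrist0.png

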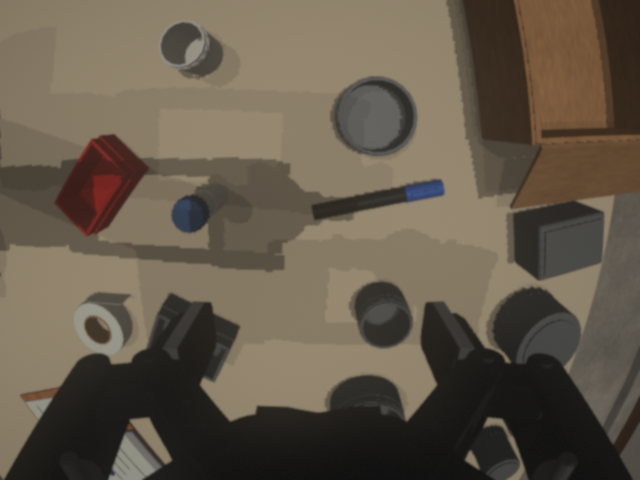

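```bash
cat > h.py <<'E'
from station import manip
import numpy as np,cv2
def grab(n):
    o=manip.get_obs(); return manip.grab_frame(n),o
def rays(n,uv,o=None):
    m=manip.camera_model(n); uv=np.atleast_2d(np.asarray(uv,float))
    x=(uv[:,0]-m['cx'])/m['fx']; y=(uv[:,1]-m['cy'])/m['fy']
    if n=='wrist':
        r=np.hypot(x,y)+1e-12; d=np.c_[x/r*np.sin(r),y/r*np.sin(r),np.cos(r)]
        H=m['hand_eye']; R=o['tool_rot']; C=R@H[:3,3]+o['eef_pos']; d=d@H[:3,:3].T@R.T
    else:
        d=np.c_[x,y,np.ones(len(x))]@m['R']; C=-m['R'].T@m['t']
    return C,d
def plane(n,uv,z,o=None):
    C,d=rays(n,uv,o); return (C+d*((z-C[2])/d[:,2])[:,None])[:,:2]
def proj(n,X,o=None):
    m=manip.camera_model(n); X=np.atleast_2d(X)
    if n=='wrist':
        H=m['hand_eye']; p=(X-o['eef_pos'])@o['tool_rot']; c=(p-H[:3,3])@H[:3,:3]
        t=np.arctan2(np.hypot(c[:,0],c[:,1]),c[:,2]); r=np.hypot(c[:,0],c[:,1])+1e-12
        return np.c_[m['cx']+m['fx']*t*c[:,0]/r, m['cy']+m['fy']*t*c[:,1]/r]
    c=X@m['R'].T+m['t']; return np.c_[m['cx']+m['fx']*c[:,0]/c[:,2],m['cy']+m['fy']*c[:,1]/c[:,2]]
def circ(p):
    A=np.c_[2*p,np.ones(len(p))]; s=np.linalg.lstsq(A,(p**2).sum(1),rcond=None)[0]
    return s[:2],np.sqrt(s[2]+s[0]**2+s[1]**2)
def blobs(mask,amin):
    n,l,st,c=cv2.connectedComponentsWithStats(mask.astype(np.uint8))
    return [(i,st[i],c[i],l) for i in range(1,n) if st[i][4]>amin]
def blue(im):
    h=cv2.cvtColor(im,cv2.COLOR_BGR2HSV); return (h[...,0]>98)&(h[...,0]<125)&(h[...,1]>110)&(h[...,2]>40)
E
python3 - <<'E'
from h import *
for n in('scene','side'):
    im=cv2.imread(f'pics/{n}0.png')
    for i,s,c,l in blobs(blue(im),25):
        print(n,c.round(1),s,'z.07',plane(n,c,.07).round(3),'z.085',plane(n,c,.085).round(3))
im=cv2.imread('pics/scene0.png')
cv2.imwrite('pics/crop1.png',cv2.resize(im[140:360,100:360],None,fx=3,fy=2.7,interpolation=3))
cv2.imwrite('pics/crop2.png',cv2.resize(cv2.imread('pics/side0.png')[150:300,230:460],None,fx=3.4,fy=3.4,interpolation=3))
for uv in ((200,240),(239,264),(303,290)): print(uv,plane('scene',uv,.05).round(3))
for uv in ((346,198),(314,214),(270,244),(385,231)): print(uv,plane('side',uv,.05).round(3))
E
```

```text
scene [427.  274.1] [420 268  15  13 145] z.07 [[0.425 0.365]] z.085 [[0.436 0.367]]
scene [270.8 298.6] [267 293   9  12  59] z.07 [[0.707 0.038]] z.085 [[0.714 0.044]]
scene [367.6 302.4] [358 293  21  19 302] z.07 [[0.588 0.266]] z.085 [[0.597 0.269]]
side [419.  192.9] [410 186  20  14 192] z.07 [[ 0.449 -0.38 ]] z.085 [[ 0.433 -0.347]]
side [338.5 235. ] [334 231  10   9  86] z.07 [[ 0.479 -0.011]] z.085 [[0.462 0.013]]
side [272.4 236.5] [267 234  13   6  46] z.07 [[0.605 0.098]] z.085 [[0.585 0.119]]
side [221.4 258.7] [208 250  27  19 407] z.07 [[0.623 0.253]] z.085 [[0.603 0.27 ]]
side [248.1 313.4] [237 305  23  18 345] z.07 [[0.423 0.368]] z.085 [[0.408 0.383]]
(200, 240) [[ 0.631 -0.261]]
(239, 264) [[ 0.645 -0.112]]
(303, 290) [[0.629 0.09 ]]
(346, 198) [[ 0.626 -0.253]]
(314, 214) [[ 0.632 -0.104]]
(270, 244) [[0.609 0.104]]
(385, 231) [[ 0.418 -0.136]]
```

View pics/crop1.png

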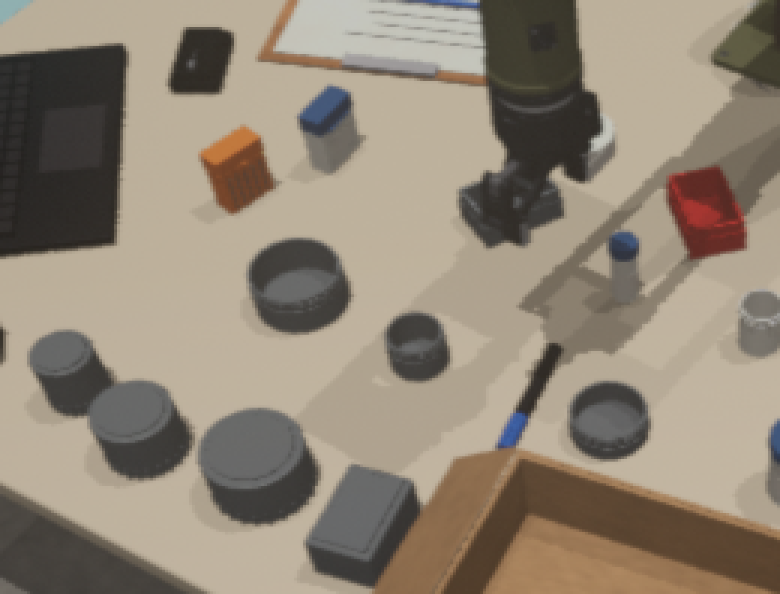

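View pics/crop2.png

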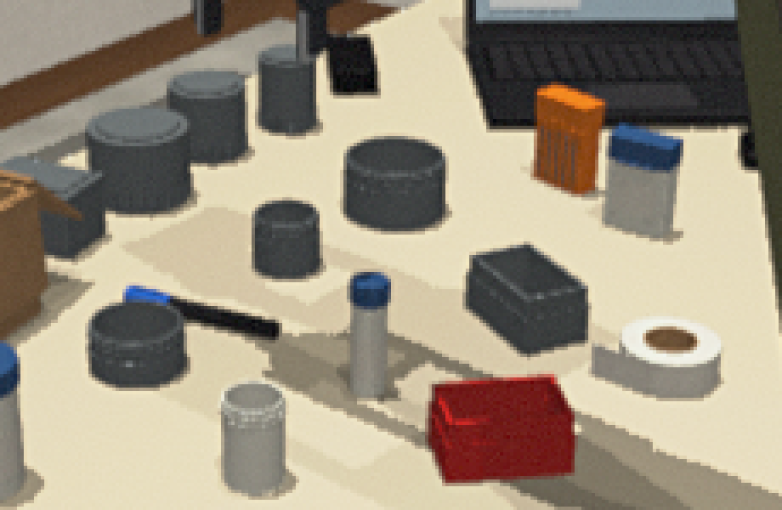

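Candidates (scene pixels):
- **Blue-capped containers:** tube (308,232), jar (368,303) and pot (427,274). The blue pen end at (271,299) is not one of them.
- **Mailer:** the blue-lidded one at (209,187). The orange one at (178,202) is a look-alike.
- **Open canisters:** wide (200,245), narrow (239,268), middle (303,294). The flat one is under the gripper, at side (385,237). The red one at (336,218) is a look-alike, and the closed grey ones at (122,277), (146,298), (185,311) and (221,334) are not open.

The crops confirm these choices.

>>> arm_command(series=[0,30,10,-60,0,0,44,10,-112,0,0,44,10,-112,0,0,44,10,-112,0,0,44,10,-112,0], grip_force=40)

```text
time_s: 0.78
eef_pos: [0.4651, 0.0098, 0.3618]
tool_rot: [[0.004, 0.0, 1.0], [-0.0, 1.0, -0.0], [-1.0, -0.0, 0.004]]
ft_force: [-0.6, 0.4, -0.8]
width: 1.001
```

```bash
cat > look.py <<'E'
from h import *
import sys
k=sys.argv[1]
for n in sys.argv[2:]:
    im,o=grab(n); cv2.imwrite(f'pics/{n}{k}.png',im); np.save(f'pics/{n}{k}.npy',o,allow_pickle=True)
    for i,s,c,l in blobs(blue(im),25):
        print(n,c.round(1),s,'z.083',plane(n,c,.083,o).round(4))
print(o['time_s'],o['eef_pos'],o['joints'].round(1),o['width'],o['ft_force'].round(1))
E
python3 look.py 1 scene side wrist
```

```text
scene [427.1 274.1] [420 268  15  13 146] z.083 [[0.4348 0.3667]]
scene [270.8 298.6] [267 293   9  12  59] z.083 [[0.7134 0.0434]]
scene [367.6 302.4] [358 293  21  19 303] z.083 [[0.5962 0.2686]]
side [419.  192.9] [410 186  20  14 193] z.083 [[ 0.4354 -0.3515]]
side [338.4 235. ] [334 231  10   9  84] z.083 [[0.4646 0.0102]]
side [272.4 236.5] [267 234  13   6  48] z.083 [[0.5879 0.1159]]
side [221.4 258.7] [208 250  27  19 407] z.083 [[0.6057 0.2676]]
side [248.  313.4] [237 305  23  18 345] z.083 [[0.4101 0.3808]]
wrist [535.3 211.1] [520 203  32  18 398] z.083 [[0.6324 0.0289]]
wrist [122.6 470.3] [114 461  19  19  58] z.083 [[ 0.2283 -0.2871]]
0.875 [0.46476078 0.00982315 0.36146317] [ -4.   11.1 102.5  -0.   66.2  -4. ] 1.0005024943864713 [-0.4 -0.6 -0.1]
```

View pics/wrist1.png

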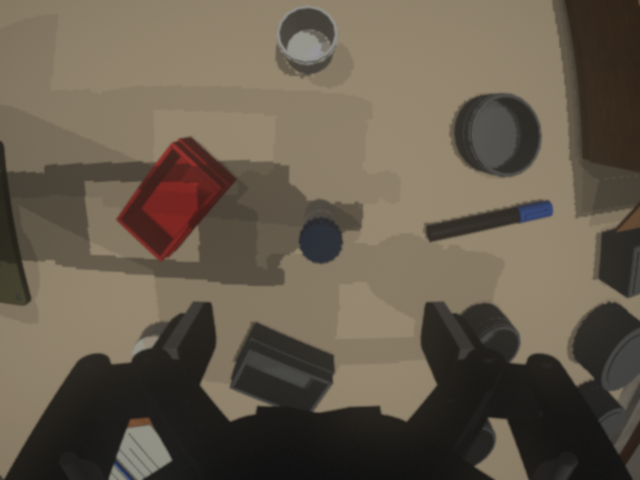

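View pics/scene1.png

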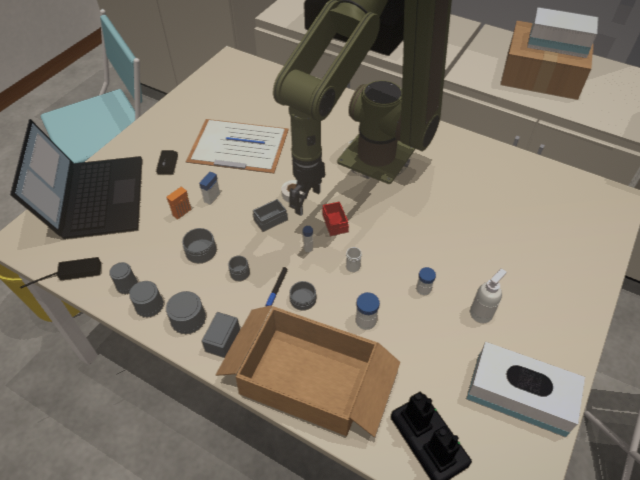

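Wrist view: tube cap at (321,241), middle canister at (498,135), flat canister at (283,367), and red box at (178,198).

Run:
```python
from h import *
o=np.load('pics/wrist1.npy',allow_pickle=True).item()
print('tube',plane('wrist',(321,241),.092,o))
print('mid rim',plane('wrist',(504,134),.038,o), 'tube scene',plane('scene',(308,230),.09),'side',plane('side',(338.4,235),.083))
print('empty pot',plane('wrist',(306,32),.066,o),'red',plane('wrist',[(183,138),(118,218),(163,260),(236,178)],.045,o))
# flat: dark grey in scene/wrist
for n in('scene','side'):
    im=cv2.imread(f'pics/{n}1.png')
    h=cv2.cvtColor(im,cv2.COLOR_BGR2HSV); m=(h[...,2]<110)&(h[...,1]<90)
    for i,s,c,l in blobs(m,150):
        if s[4]<1500: print(n,c.round(1),s)
cv2.imwrite('pics/c3.png',cv2.resize(cv2.imread('pics/scene1.png')[180:320,170:330],None,fx=4.5,fy=4,interpolation=3))
cv2.imwrite('pics/c4.png',cv2.resize(cv2.imread('pics/side1.png')[180:280,240:440],None,fx=4,fy=4,interpolation=3))
```

```text
tube [[0.46704212 0.00809732]]
mid rim [[0.62219895 0.08515837]] tube scene [[0.46831551 0.01003043]] side [[0.46468305 0.01014625]]
empty pot [[0.45678153 0.15220838]] red [[ 0.35860173  0.07836833]
 [ 0.29061172  0.01403353]
 [ 0.33046078 -0.02432571]
 [ 0.40106871  0.04475649]]
scene [110.3  61.2] [   0   19  134   83 1214]
scene [166.8 162.3] [156 150  22  25 429]
scene [211. 188.] [200 175  19  26 221]
scene [269.8 215.1] [253 200  35  32 702]
scene [199.1 245.5] [183 229  34  34 917]
scene [633.1 272.5] [621 230  19  69 681]
scene [238.7 268.2] [229 256  21  25 424]
scene [137.  290.6] [ 110  263   54   54 1487]
scene [302.5 295.6] [290 282  26  28 609]
scene [185.7 312.7] [ 167  292   39   42 1261]
scene [627.9 314.9] [614 301  26  25 356]
scene [ 41.5 322.1] [ 23 302  36  31 270]
scene [220.7 334.7] [ 202  313   38   45 1087]
scene [511.9 409.7] [466 352 103  85 713]
scene [529.3 380.5] [506 365  47  32 952]
scene [ 50.8 400.6] [ 20 379  55  39 797]
scene [ 82.8 426.2] [ 64 420  38  13 167]
scene [359.5 430.2] [350 422  22  18 159]
scene [571.7 469. ] [565 456  13  24 197]
side [622.3 187.3] [595 165  45  40 712]
side [272.6 198.6] [ 240  174   63   52 1420]
side [314.  220.2] [305 209  20  23 405]
side [384.7 237.8] [367 222  36  32 843]
side [275.8 249.4] [256 237  56  27 802]
side [ 31.1 361.7] [   0  342   65   41 1354]
```

View pics/c3.png

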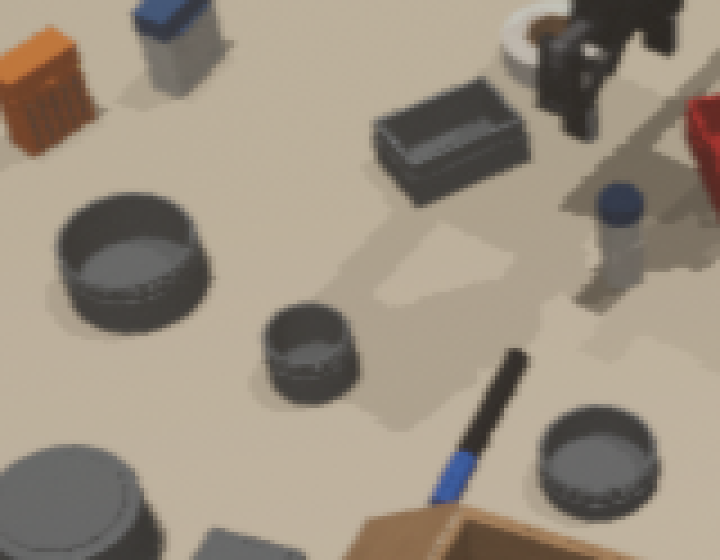

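View pics/c4.png

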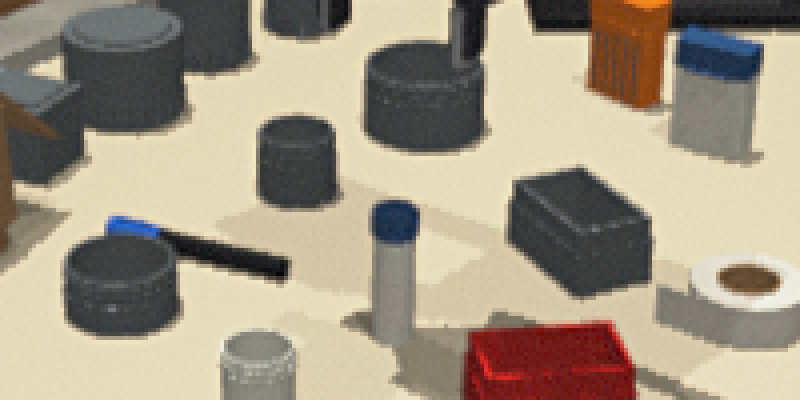

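Run:
```python
from h import *
S=lambda p:np.array(p,float)/[4.5,4]+[170,180]
D=lambda p:np.array(p,float)/4+[240,180]
for nm,s,d,z in(('narrow',(309,336),(297,136),.05),('middle',(598,447),(121,258),.038),('wide',(130,245),(425,72),.055)):
    print(nm,plane('scene',S(s),z).round(4),plane('side',D(d),z).round(4))
for n,p in(('scene',S([(376,128),(484,80),(529,132),(418,176)])),('side',D([(513,182),(583,168),(650,220),(578,247)]))):
    q=plane(n,p,.048);print(n,q.round(3),q.mean(0).round(3)); r,(w,h),a=cv2.minAreaRect((q*1000).astype(np.float32));print(r,w,h,a)
q=plane('wrist',[(257,323),(334,354),(320,412)],.048,np.load('pics/wrist1.npy',allow_pickle=True).item());print(q)
```

```text
narrow [[ 0.6454 -0.1126]] [[ 0.631  -0.1049]]
middle [[0.6278 0.0885]] [[0.6219 0.0893]]
wide [[ 0.639  -0.2574]] [[ 0.6186 -0.2442]]
scene [[ 0.461 -0.189]
 [ 0.382 -0.153]
 [ 0.412 -0.097]
 [ 0.486 -0.138]] [ 0.435 -0.144]
(435.1231994628906, -145.53939819335938) 63.17707824707031 86.20387268066406 61.70298385620117
side [[ 0.473 -0.14 ]
 [ 0.447 -0.188]
 [ 0.371 -0.148]
 [ 0.389 -0.087]] [ 0.42  -0.141]
(417.5919494628906, -137.87246704101562) 62.01012420654297 99.03005981445312 61.32608413696289
[[ 0.41150789 -0.08174524]
 [ 0.47974995 -0.11448154]
 [ 0.46716376 -0.1890262 ]]
```

>>> arm_command(series=[0,50,0,2,0,0,100,0,2,0,0,120,0,2,0,0,120,0,2,0,1,120,0,2,0])

```text
time_s: 1.55
eef_pos: [0.4661, 0.0099, 0.2415]
tool_rot: [[0.002, 0.0, 1.0], [-0.0, 1.0, -0.0], [-1.0, -0.0, 0.002]]
ft_force: [0.2, 0.1, -0.9]
width: 0.82
```

>>> arm_command(series=[1,0,0,0,0,1,0,0,0,0,1,0,0,0,0,1,0,0,0,0,1,0,0,0,0])

```text
time_s: 2.17
eef_pos: [0.4655, 0.0099, 0.2417]
tool_rot: [[0.002, -0.0, 1.0], [-0.0, 1.0, 0.0], [-1.0, -0.0, 0.002]]
ft_force: [-0.6, 0.5, 6.7]
width: 0.322
```

```bash
python3 look.py 2 wrist
```

```text
wrist [614.3 250. ] [596 238  38  27 592] z.083 [[0.6038 0.0389]]
2.175 [0.46553332 0.00994878 0.24173693] [ -4.   20.4 111.4   0.   48.1  -4. ] 0.32205553155544997 [-0.6  0.5  6.7]
```

View pics/wrist2.png

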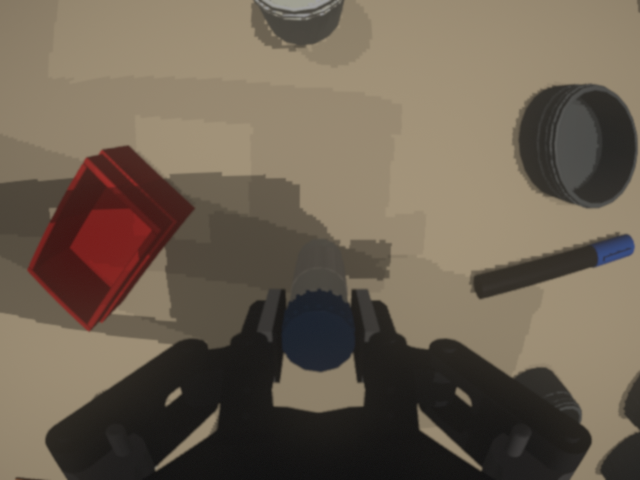

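>>> arm_command(series=[1,-20,0,0,0,1,-60,0,0,0,1,-110,0,0,0,1,-110,-40,40,0,1,-110,-80,80,0])

```text
time_s: 2.85
eef_pos: [0.5456, -0.0704, 0.3524]
tool_rot: [[0.003, -0.001, 1.0], [-0.0, 1.0, 0.001], [-1.0, -0.0, 0.003]]
ft_force: [-0.2, 0.5, -1.1]
width: 0.323
```

>>> arm_command(series=[1,0,-45,45,0,1,0,-90,91,0,1,0,-90,91,0,1,0,-90,91,0,1,0,-90,91,0])

```text
time_s: 3.48
eef_pos: [0.6348, -0.1589, 0.3505]
tool_rot: [[-0.002, -0.001, 1.0], [0.001, 1.0, 0.001], [-1.0, 0.001, -0.002]]
ft_force: [-1.0, 0.4, -0.2]
width: 0.329
```

```bash
python3 look.py 3 wrist
```

```text
wrist [375.   15.7] [351   6  48  21 740] z.083 [[ 0.6697 -0.0111]]
wrist [ 18.4 399.5] [  0 373  40  55  85] z.083 [[ 0.2834 -0.3559]]
3.475 [ 0.6348015 -0.1588783  0.3505384] [-17.8  26.2  80.4   0.   73.5 -17.8] 0.3291999736133254 [-1.   0.4 -0.2]
```

View pics/wrist3.png

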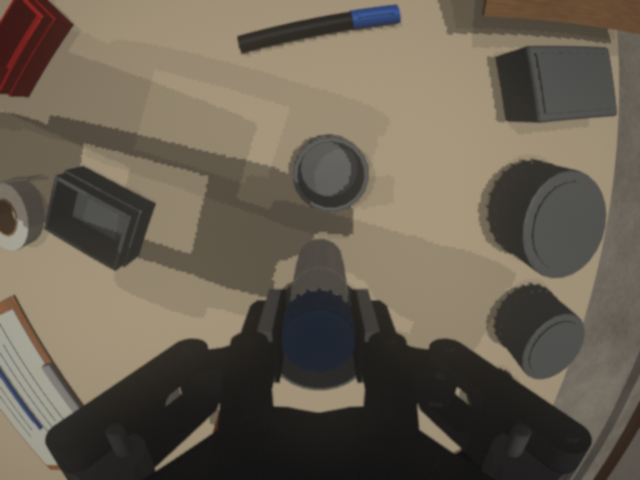

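```bash
python3 - <<'E'
from h import *
o=np.load('pics/wrist3.npy',allow_pickle=True).item()
print(plane('wrist',(331,173),.05,o), plane('wrist',[(293,172),(369,172),(331,135),(331,210)],.05,o))
print('cap',plane('wrist',(319,329),.2008,o), 'foot',plane('wrist',(320,252),.1088,o))
print('grasp px',proj('wrist',[o['eef_pos']+[0,0,-.155],o['eef_pos']+[0,0,-.2417]],o))
E
python3 - <<'E'
import cv2
im=cv2.imread('pics/wrist3.png');cv2.imwrite('pics/c5.png',cv2.resize(im[120:420,200:440],None,fx=2.4,fy=2,interpolation=3))
cv2.imwrite('pics/c6.png',cv2.resize(im[130:300,10:190],None,fx=4,fy=3.5,interpolation=3))
E
```

```text
[[ 0.64329044 -0.11848399]] [[ 0.61571068 -0.1177199 ]
 [ 0.67104337 -0.11744   ]
 [ 0.64312608 -0.09081644]
 [ 0.643519   -0.14612065]]
cap [[ 0.63444288 -0.15604262]] foot [[ 0.63515934 -0.15837723]]
grasp px [[319.90509145 328.20090424]
 [319.40097164 252.80923807]]
```

View pics/c5.png

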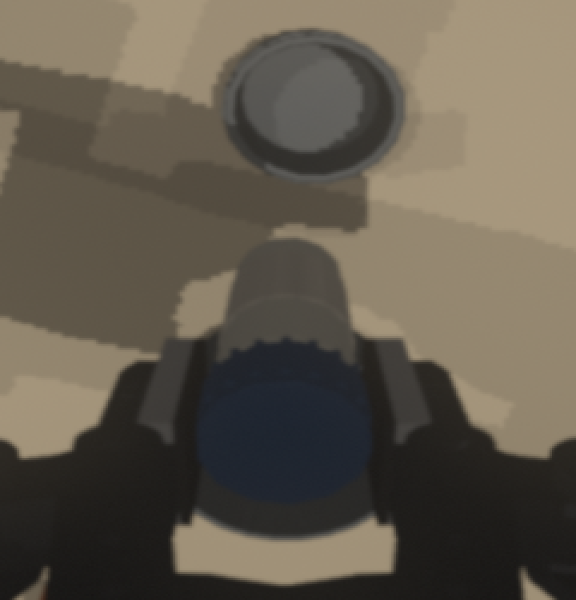

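View pics/c6.png

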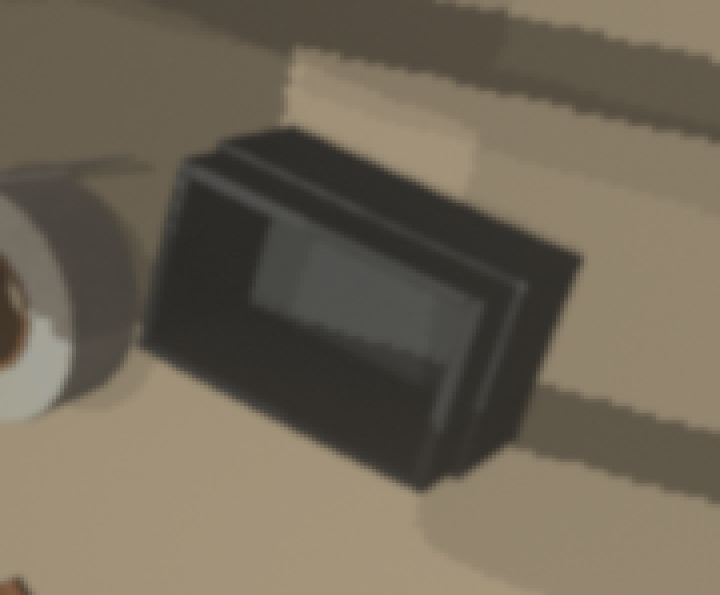

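>>> arm_command(series=[1,0,25,4,0,1,0,42,7,0,1,30,42,7,0,1,60,42,7,0,1,80,42,7,0])

```text
time_s: 4.15
eef_pos: [0.6422, -0.1167, 0.2697]
tool_rot: [[-0.002, -0.002, 1.0], [0.0, 1.0, 0.002], [-1.0, 0.0, -0.002]]
ft_force: [1.4, 0.4, -1.2]
width: 0.325
```

>>> arm_command(series=[1,10,0,0,0,1,16,0,0,0,1,20,0,0,0,1,23,0,0,0,1,24,0,0,0])

```text
time_s: 4.78
eef_pos: [0.6431, -0.1181, 0.247]
tool_rot: [[0.001, 0.0, 1.0], [-0.0, 1.0, -0.0], [-1.0, -0.0, 0.001]]
ft_force: [-0.1, -0.4, -0.4]
width: 0.321
```

```bash
python3 look.py 4 wrist side
```

```text
wrist [387.2  29.8] [ 350   14   74   34 1785] z.083 [[ 0.6672 -0.0079]]
side [418.  192.9] [410 186  18  14 176] z.083 [[ 0.4376 -0.3499]]
side [311.7 199.3] [309 196   6   8  42] z.083 [[ 0.6538 -0.1225]]
side [272.5 236.4] [267 234  13   6  46] z.083 [[0.5879 0.1154]]
side [221.4 258.7] [208 250  27  19 408] z.083 [[0.6057 0.2677]]
side [248.1 313.4] [237 305  23  18 344] z.083 [[0.41   0.3808]]
4.825 [ 0.64306594 -0.11810247  0.24689179] [-14.1  31.8  87.1   0.   61.1 -14.1] 0.32358613721131035 [ 0.  -0.  -1.1]
```

View pics/wrist4.png

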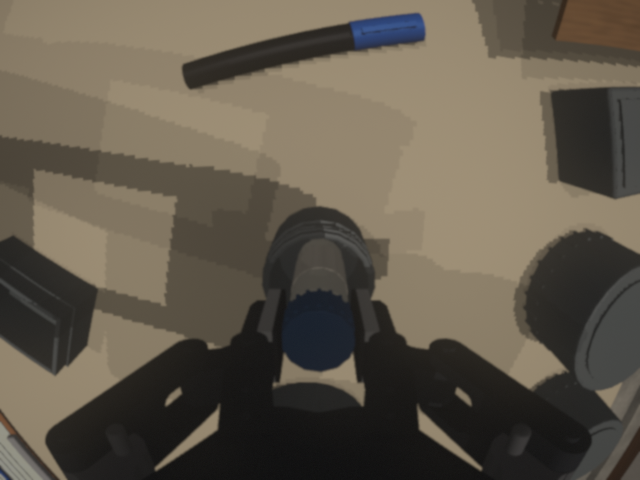

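Tube is inside the narrow canister, with the cap at (319,330) and the rim around it. I'll lower until contact, then open.

>>> arm_command(series=[1,1,0,0,0,1,1,0,0,0,1,2,0,0,0,1,2,0,0,0,1,2,0,0,0])

```text
time_s: 5.5
eef_pos: [0.6432, -0.1181, 0.2458]
tool_rot: [[0.001, -0.0, 1.0], [-0.0, 1.0, 0.0], [-1.0, -0.0, 0.001]]
ft_force: [-1.2, -0.6, 5.3]
width: 0.323
```

>>> arm_command(series=[0.5,0,0,0,0,0.5,0,0,0,0,0.5,0,0,0,0,0.5,-15,0,0,0,0.5,-50,0,0,0])

```text
time_s: 6.12
eef_pos: [0.6424, -0.1179, 0.294]
tool_rot: [[-0.004, 0.0, 1.0], [0.001, 1.0, -0.0], [-1.0, 0.001, -0.004]]
ft_force: [0.3, 0.1, 0.1]
width: 0.497
```

```bash
python3 look.py 5 wrist
```

```text
wrist [377.9  47.2] [ 348   34   60   28 1176] z.083 [[ 0.6696 -0.0039]]
6.125 [ 0.64235467 -0.11789052  0.29402995] [-14.1  29.   84.4  -0.   66.8 -14.1] 0.4969574968398589 [0.3 0.1 0.1]
```

View pics/wrist5.png

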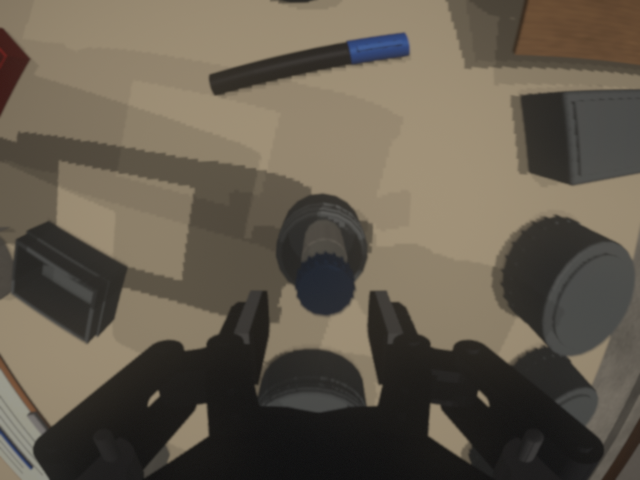

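Run:
```python
from h import *
print(plane('scene',[(484,318),(484,292)],0),plane('side',[(184,395)],0.0),plane('scene',[(490,285)],.11),plane('side',[(181,335)],.11))
```

```text
[[0.43167839 0.54710111]
 [0.35054504 0.51763634]] [[0.41257551 0.54567854]] [[0.40395523 0.52749215]] [[0.42912278 0.52192097]]
```

>>> arm_command(series=[0.3,-60,50,-30,0,0,-60,110,-60,0,0,-60,165,-90,0,0,-60,220,-110,0,0,-60,275,-130,0])

```text
time_s: 6.8
eef_pos: [0.5165, 0.1468, 0.3562]
tool_rot: [[0.003, 0.001, 1.0], [0.001, 1.0, -0.001], [-1.0, 0.001, 0.003]]
ft_force: [0.8, -0.2, 0.4]
width: 1.0
```

>>> arm_command(series=[0,0,55,-25,0,0,0,110,-50,0,0,0,165,-75,0,0,0,205,-88,0,0,0,205,-88,0])

```text
time_s: 7.42
eef_pos: [0.4284, 0.3531, 0.3558]
tool_rot: [[0.002, -0.004, 1.0], [0.002, 1.0, 0.004], [-1.0, 0.002, 0.002]]
ft_force: [0.8, -0.4, 0.1]
width: 1.001
```

```bash
python3 look.py 6 wrist
```

```text
wrist [525.6 336.7] [ 496  311   58   53 2110] z.083 [[0.6082 0.2644]]
wrist [495.7 453.2] [483 446  26  15 196] z.083 [[0.6228 0.1087]]
7.425 [0.42837016 0.35307352 0.35579698] [35.1 18.4 92.8  0.  68.7 34.9] 1.0006639885303341 [ 0.8 -0.4  0.1]
```

View pics/wrist6.png

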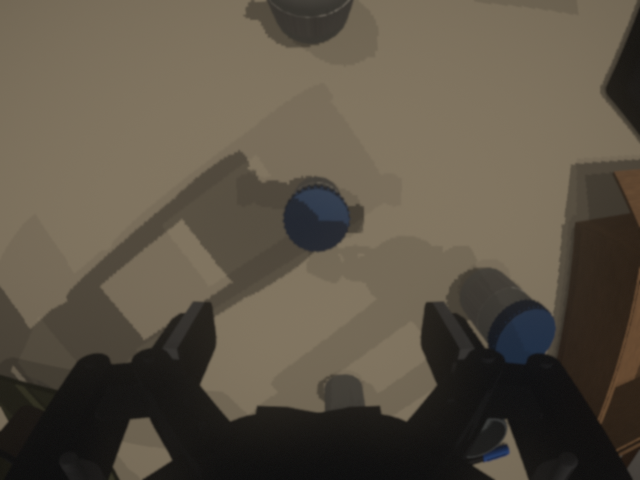

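Pot cap at wrist (317,217), jar cap at (522,332), and the bottle at (310,10).

Run:
```python
from h import *
o=np.load('pics/wrist6.npy',allow_pickle=True).item()
print('pot',plane('wrist',(317,218),.076,o),'jar',plane('wrist',(523,333),.096,o))
```

```text
pot [[0.42768641 0.36527147]] jar [[0.59472528 0.27715343]]
```

>>> arm_command(series=[0,0,13,-1,0,0,55,13,-1,0,0,105,13,-1,0,0,132,13,-1,0,0.5,132,13,-1,0])

```text
time_s: 8.1
eef_pos: [0.4282, 0.3621, 0.2207]
tool_rot: [[-0.004, 0.002, 1.0], [-0.003, 1.0, -0.002], [-1.0, -0.003, -0.004]]
ft_force: [-0.5, -0.1, 0.3]
width: 0.815
```

>>> arm_command(series=[1,0,0,0,0,1,0,0,0,0,1,0,0,0,0,1,0,0,0,0,1,-20,0,0,0])

```text
time_s: 8.72
eef_pos: [0.4277, 0.3629, 0.2421]
tool_rot: [[-0.002, -0.0, 1.0], [-0.002, 1.0, 0.0], [-1.0, -0.002, -0.002]]
ft_force: [-0.1, -0.6, -0.9]
width: 0.522
```

```bash
python3 look.py 7 wrist side
```

```text
wrist [315.3 314.3] [297 302  37  23 285] z.083 [[0.4258 0.3664]]
wrist [612.3 426.2] [ 587  405   47   51 1305] z.083 [[0.6262 0.264 ]]
side [419.  192.9] [410 186  20  14 192] z.083 [[ 0.4355 -0.3517]]
side [314.  199.4] [310 196   9   8  64] z.083 [[ 0.6483 -0.1259]]
side [272.7 236.4] [267 234  14   6  47] z.083 [[0.5874 0.1153]]
side [214.5 257.6] [208 250  16  18 155] z.083 [[0.6216 0.274 ]]
side [243.5 304.3] [235 296  17  18 248] z.083 [[0.4385 0.3646]]
8.775 [0.42862985 0.36366852 0.24506151] [36.  26.  99.4  0.  54.5 36. ] 0.5267227588111493 [1.1 0.9 0.1]
```

View pics/wrist7.png

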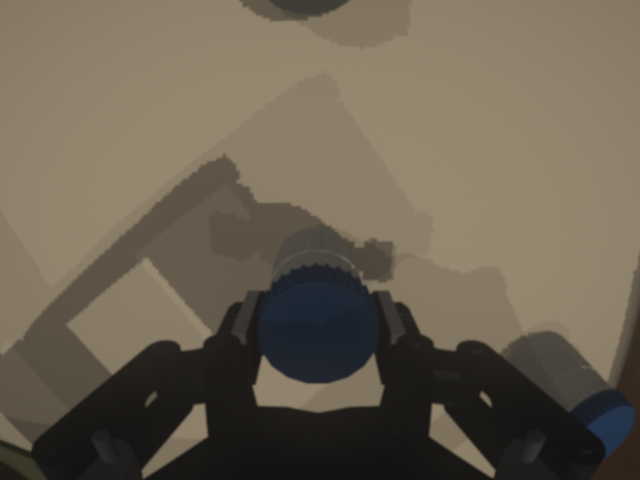

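```bash
python3 - <<'E'
from h import *
o=np.load('pics/wrist1.npy',allow_pickle=True).item()
for z in (0,.1): print(z,plane('wrist',[(560,10),(585,155),(638,190)],z,o).round(3))
# two-view triangulation: scene corner near (275,310) & side (242,205)
for nm,a,b in(('near top corner',(273,311),(187,193)),('c2',(243,367),(243,207))):
    C1,d1=rays('scene',a);C2,d2=rays('side',b)
    A=np.stack([d1[0],-d2[0]],1);s=np.linalg.lstsq(A,C2-C1,rcond=None)[0];print(nm,C1+s[0]*d1[0],C2+s[1]*d2[0])
E
python3 - <<'E'
import cv2
a=cv2.imread('pics/scene1.png')[270:430,210:410];b=cv2.imread('pics/side7.png')[180:300,80:280]
cv2.imwrite('pics/c7.png',cv2.resize(a,None,fx=3.5,fy=3.5));cv2.imwrite('pics/c8.png',cv2.resize(b,None,fx=3.5,fy=3.5))
E
```

```text
0 [[0.713 0.226]
 [0.75  0.074]
 [0.851 0.042]]
0.1 [[0.638 0.183]
 [0.663 0.077]
 [0.734 0.055]]
near top corner [0.79611581 0.11379327 0.19465115] [0.82330459 0.1750829  0.15713956]
c2 [ 0.88029961  0.06064472 -0.00314744] [ 0.83152829 -0.02275142  0.0453761 ]
```

View pics/c7.png

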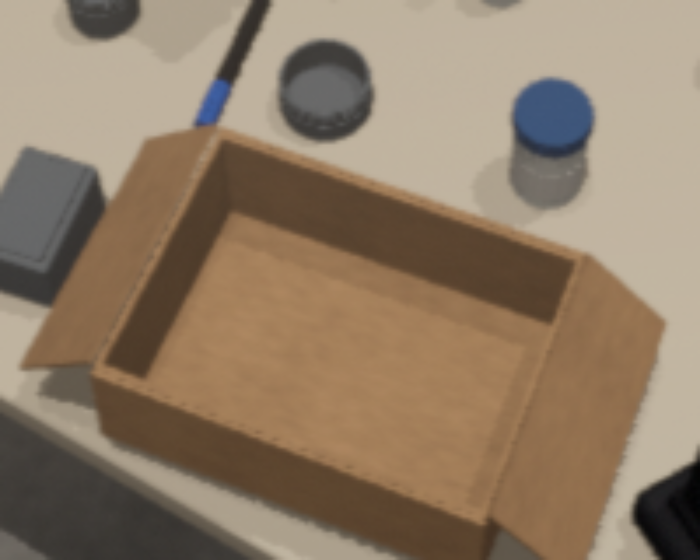

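View pics/c8.png

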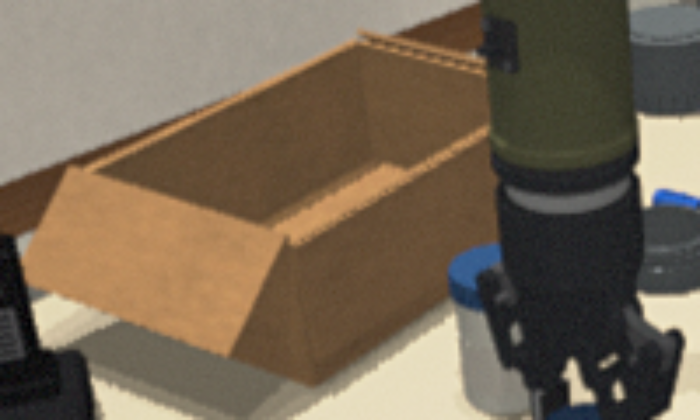

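Run:
```python
from h import *
for nm,a,b in(('L',(376.6,342.9),(162.9,248.6)),('R',(272.9,307.7),(243,206))):
    C1,d1=rays('scene',a);C2,d2=rays('side',b)
    A=np.stack([d1[0],-d2[0]],1);s=np.linalg.lstsq(A,C2-C1,rcond=None)[0];print(nm,C1+s[0]*d1[0],C2+s[1]*d2[0])
```

```text
L [0.70511865 0.34724331 0.11066064] [0.70546504 0.3480818  0.11032953]
R [0.74254627 0.07062626 0.10037083] [0.73899965 0.06401356 0.10476753]
```

>>> arm_command(series=[1,-40,0,0,0,1,-90,-20,10,0,1,-100,-70,40,0,1,-100,-120,75,0,1,-100,-170,105,0])

```text
time_s: 9.45
eef_pos: [0.5341, 0.192, 0.3426]
tool_rot: [[0.001, -0.001, 1.0], [0.0, 1.0, 0.001], [-1.0, 0.0, 0.001]]
ft_force: [1.1, 0.7, -0.6]
width: 0.522
```

>>> arm_command(series=[1,0,-50,33,0,1,0,-100,66,0,1,0,-143,91,0,1,0,-143,91,0,1,0,-143,91,0])

```text
time_s: 10.07
eef_pos: [0.6238, 0.0504, 0.3417]
tool_rot: [[-0.002, 0.001, 1.0], [0.001, 1.0, -0.001], [-1.0, 0.001, -0.002]]
ft_force: [1.1, -0.2, -1.3]
width: 0.524
```

```bash
python3 look.py 8 wrist
```

```text
wrist [383.5 259.4] [362 249  45  22 669] z.083 [[0.666  0.0395]]
wrist [314.3 310.9] [288 295  55  31 767] z.083 [[0.6202 0.0016]]
10.075 [0.62381672 0.0503555  0.34174719] [ 0.7 24.5 84.9  0.  70.8  0.8] 0.5236953650836976 [ 1.1 -0.2 -1.3]
```

View pics/wrist8.png

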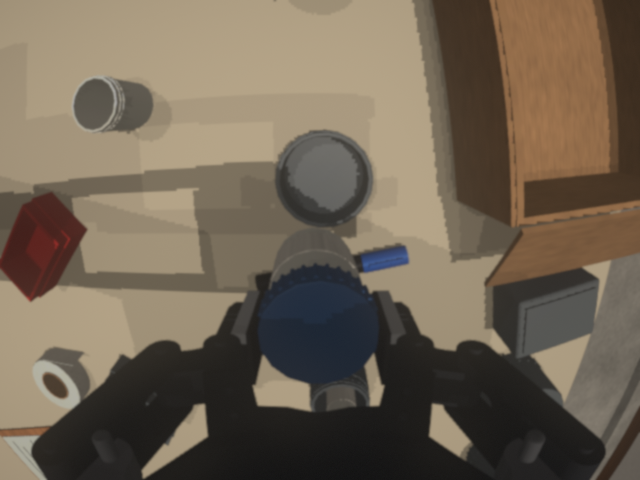

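Run:
```python
from h import *
o=np.load('pics/wrist8.npy',allow_pickle=True).item()
print(plane('wrist',[(324.5,177),(276,177),(373,177),(324,130),(324,226)],.038,o))
print('foot px->',proj('wrist',[o['eef_pos']+[0,0,-.222]],o))
```

```text
[[0.62759374 0.08728048]
 [0.59179735 0.08749465]
 [0.66353354 0.08758438]
 [0.62717477 0.12190787]
 [0.62733283 0.0498406 ]]
foot px-> [[319.64245317 264.72962637]]
```

>>> arm_command(series=[1,0,20,2,0,1,0,35,3,0,1,35,35,3,0,1,70,35,3,0,1,95,35,3,0])

```text
time_s: 10.75
eef_pos: [0.6266, 0.0876, 0.2464]
tool_rot: [[-0.001, -0.002, 1.0], [0.0, 1.0, 0.002], [-1.0, 0.0, -0.001]]
ft_force: [1.0, -0.3, -1.4]
width: 0.526
```

>>> arm_command(series=[1,8,0,0,0,1,13,0,0,0,1,16,0,0,0,1,18,0,0,0,1,18,0,0,0])

```text
time_s: 11.38
eef_pos: [0.6275, 0.0852, 0.2302]
tool_rot: [[0.001, 0.0, 1.0], [0.0, 1.0, -0.0], [-1.0, 0.0, 0.001]]
ft_force: [0.3, 0.5, 0.5]
width: 0.52
```

```bash
python3 look.py 9 wrist
```

```text
wrist [310.6 317.2] [ 261  283   94   76 4242] z.083 [[0.6245 0.0944]]
wrist [374.5 374.6] [369 363  13  23 211] z.083 [[0.6492 0.0679]]
11.375 [0.62749165 0.08523299 0.23016801] [ 3.9 31.5 90.8  0.  57.6  3.9] 0.5199120252784419 [0.3 0.5 0.5]
```

View pics/wrist9.png

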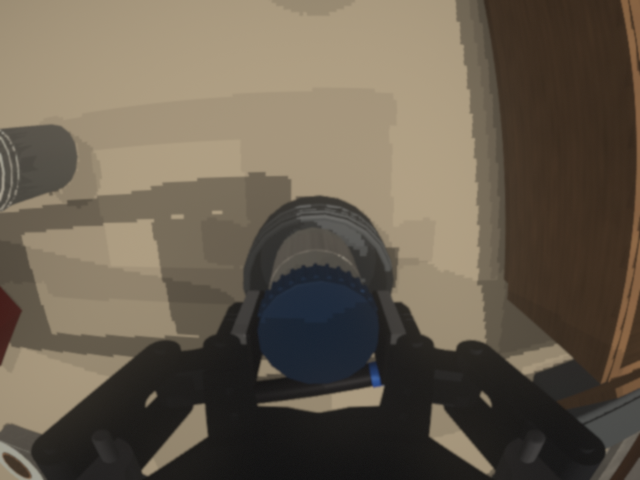

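Pot is centred in the middle canister. Lowering in small steps.

>>> arm_command(series=[1,1,0,0,0,1,2,0,0,0,1,3,0,0,0,1,3,0,0,0,1,3,0,0,0])

```text
time_s: 12.05
eef_pos: [0.6274, 0.0853, 0.2283]
tool_rot: [[0.001, 0.0, 1.0], [0.0, 1.0, -0.0], [-1.0, 0.0, 0.001]]
ft_force: [-2.7, 0.3, 8.1]
width: 0.521
```

>>> arm_command(series=[0.25,0,0,0,0,0.25,0,0,0,0,0.25,0,0,0,0,0.25,-15,0,0,0,0.25,-60,0,0,0])

```text
time_s: 12.68
eef_pos: [0.6263, 0.0852, 0.2853]
tool_rot: [[-0.006, 0.0, 1.0], [-0.0, 1.0, -0.0], [-1.0, -0.0, -0.006]]
ft_force: [-0.2, 0.8, -0.1]
width: 0.747
```

```bash
python3 look.py 10 wrist
```

```text
wrist [379.3 330.3] [366 320  27  21 430] z.083 [[0.6576 0.0546]]
12.675 [0.62633406 0.08521383 0.28530632] [ 3.9 28.1 87.7  0.  64.6  3.9] 0.7473582458725124 [-0.2  0.8 -0.1]
```

View pics/wrist10.png

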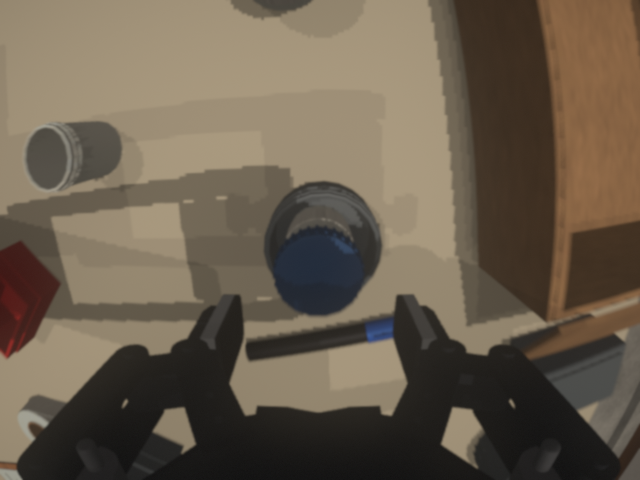

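>>> arm_command(series=[0,-50,20,-5,0,0,-75,65,-15,0,0,-75,120,-28,0,0,-75,165,-28,0,0,-75,165,-28,0])

```text
time_s: 13.35
eef_pos: [0.5989, 0.2536, 0.3629]
tool_rot: [[0.002, -0.004, 1.0], [0.002, 1.0, 0.004], [-1.0, 0.002, 0.002]]
ft_force: [-0.1, -0.4, -0.1]
width: 1.002
```

```bash
python3 look.py 11 wrist
```

```text
wrist [343.3 402. ] [322 395  46  16 420] z.083 [[0.6219 0.1005]]
wrist [392.2 411.4] [381 406  22  12 189] z.083 [[0.6674 0.0862]]
13.35 [0.59892342 0.25356703 0.3628902 ] [19.2 25.3 80.2  0.1 74.4 18.9] 1.0017936201192794 [-0.1 -0.4 -0.1]
```

View pics/wrist11.png

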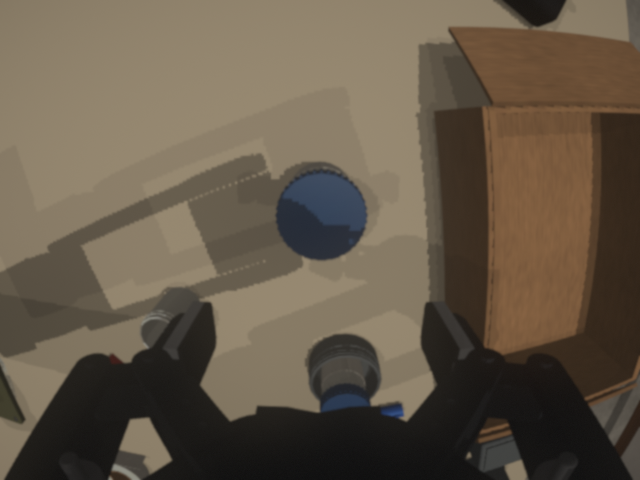

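Run:
```python
from h import *
o=np.load('pics/wrist11.npy',allow_pickle=True).item()
print(plane('wrist',[(322,214),(276,214),(367,214),(322,168),(322,260)],.096,o), plane('wrist',[(490,110),(490,350)],.11,o))
```

```text
[[0.60158844 0.27162479]
 [0.57156815 0.2715845 ]
 [0.63104455 0.27182472]
 [0.60139198 0.3016725 ]
 [0.60182454 0.23972518]] [[0.70665825 0.34414015]
 [0.73305675 0.1689598 ]]
```

>>> arm_command(series=[0,0,20,2,0,0,50,20,2,0,0,100,20,2,0,0,120,20,2,0,0.3,120,20,2,0])

```text
time_s: 14.02
eef_pos: [0.601, 0.2696, 0.2395]
tool_rot: [[-0.004, 0.001, 1.0], [-0.001, 1.0, -0.001], [-1.0, -0.001, -0.004]]
ft_force: [-0.2, 0.8, 0.1]
width: 0.818
```

>>> arm_command(series=[1,0,0,0,0,1,0,0,0,0,1,0,0,0,0,1,0,0,0,0,1,-10,0,0,0], grip_force=50)

```text
time_s: 14.65
eef_pos: [0.6009, 0.2702, 0.2513]
tool_rot: [[-0.002, -0.0, 1.0], [-0.001, 1.0, 0.0], [-1.0, -0.001, -0.002]]
ft_force: [-0.6, 1.2, -1.2]
width: 0.69
```

```bash
python3 look.py 12 wrist
```

```text
wrist [363.6 286.8] [339 270  44  33 401] z.083 [[0.6186 0.2813]]
wrist [311. 314.] [ 263  275   92   79 4100] z.083 [[0.5971 0.2688]]
14.65 [0.60085436 0.27017786 0.25131073] [20.5 31.9 86.1 -0.  62.1 20.5] 0.689806533732005 [-0.6  1.2 -1.2]
```

View pics/wrist12.png

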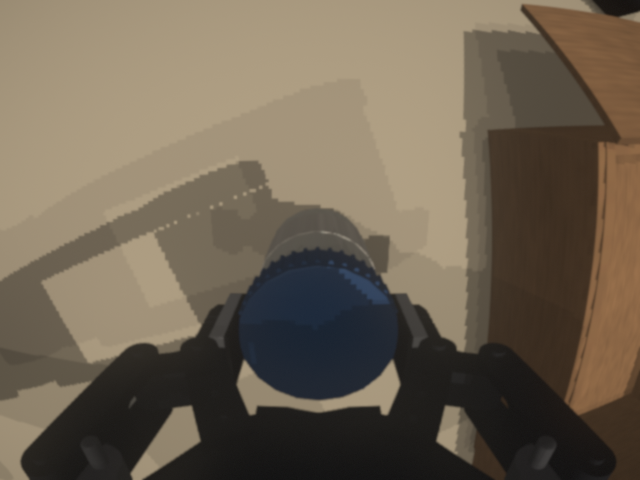

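>>> arm_command(series=[1,-50,0,0,0,1,-105,-10,0,0,1,-130,-55,0,0,1,-130,-110,-5,0,1,-130,-165,-10,0])

```text
time_s: 15.32
eef_pos: [0.5911, 0.1041, 0.3832]
tool_rot: [[0.003, -0.001, 1.0], [0.0, 1.0, 0.001], [-1.0, 0.0, 0.003]]
ft_force: [0.2, -1.0, -2.2]
width: 0.684
```

>>> arm_command(series=[1,0,-55,-5,0,1,0,-110,-5,0,1,0,-165,0,0,1,0,-220,8,0,1,0,-275,16,0])

```text
time_s: 15.95
eef_pos: [0.6073, -0.1714, 0.3825]
tool_rot: [[0.001, 0.0, 1.0], [-0.0, 1.0, -0.0], [-1.0, -0.0, 0.001]]
ft_force: [0.2, -0.3, -1.1]
width: 0.684
```

>>> arm_command(series=[1,0,-55,10,0,1,0,-110,20,0,1,0,-130,25,0,1,0,-130,25,0,1,0,-130,25,0])

```text
time_s: 16.58
eef_pos: [0.6321, -0.2982, 0.3816]
tool_rot: [[-0.001, -0.001, 1.0], [0.002, 1.0, 0.001], [-1.0, 0.002, -0.001]]
ft_force: [-0.7, 0.9, -1.8]
width: 0.686
```

```bash
python3 look.py 13 wrist
```

```text
wrist [319.8 327. ] [ 275  270   86  127 5303] z.083 [[ 0.6331 -0.3837]]
wrist [  8.2 327. ] [  0 312  20  34  46] z.083 [[ 0.2793 -0.4126]]
16.575 [ 0.63211363 -0.29817062  0.38161232] [-28.7  28.4  71.9   0.1  79.8 -28.8] 0.686462763709785 [-0.7  0.9 -1.8]
```

View pics/wrist13.png

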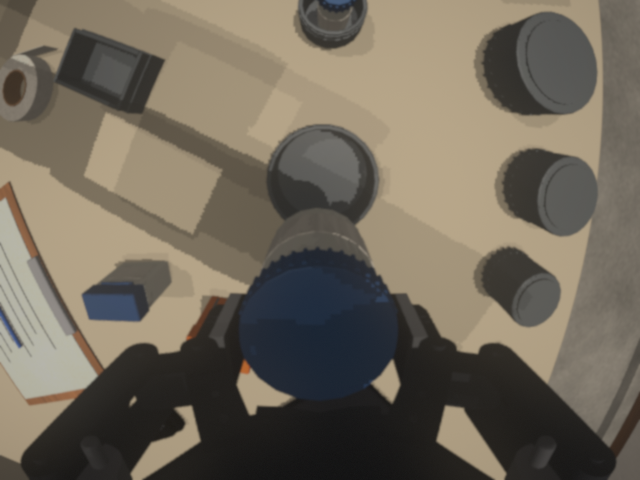

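Run:
```python
from h import *
o=np.load('pics/wrist13.npy',allow_pickle=True).item()
q=plane('wrist',[(267.5,178),(378,178),(322.5,124),(282,140),(363,139)],.055,o);print(q,circ(q))
im=cv2.imread('pics/wrist13.png');cv2.imwrite('pics/c9.png',cv2.resize(im[20:130,40:190],None,fx=5,fy=5,interpolation=3));cv2.imwrite('pics/c10.png',cv2.resize(im[240:340,60:220],None,fx=5,fy=5,interpolation=3))
```

```text
[[ 0.59090733 -0.26467075]
 [ 0.67969172 -0.26446984]
 [ 0.63491108 -0.2218186 ]
 [ 0.60307031 -0.23430698]
 [ 0.66687119 -0.23332004]] (array([ 0.63535633, -0.26562275]), np.float64(0.04454725949404355))
```

View pics/c9.png

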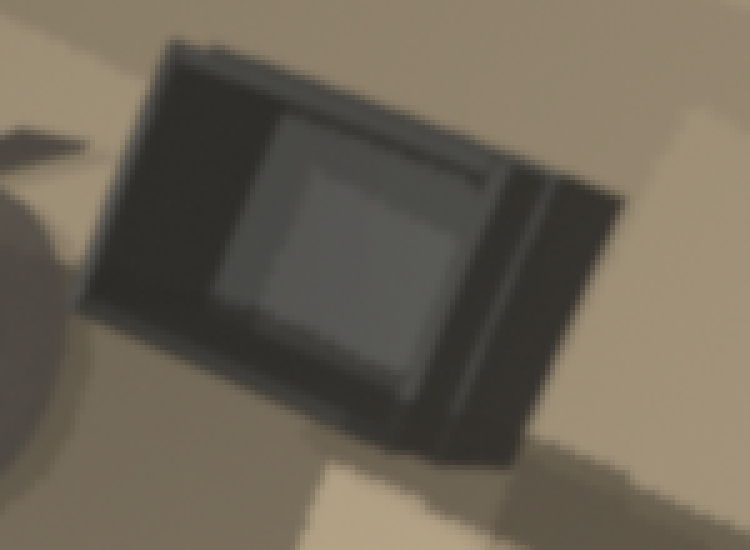

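View pics/c10.png

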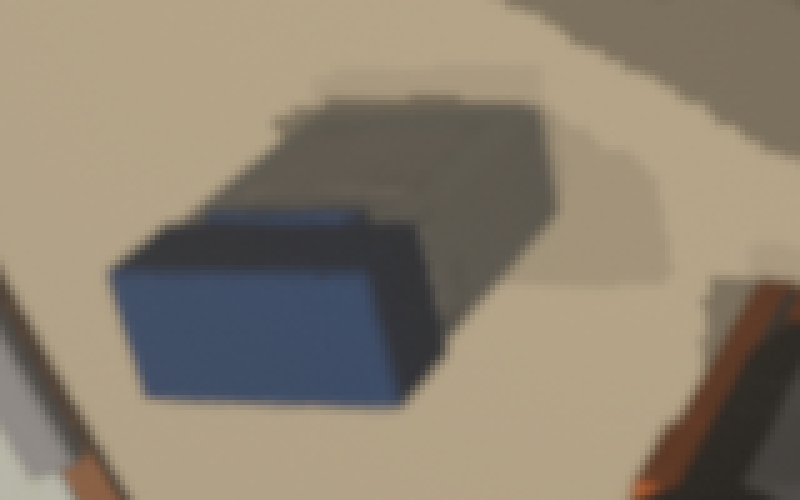

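Run:
```python
from h import *
o=np.load('pics/wrist13.npy',allow_pickle=True).item()
for n,p,of,z in(('flat',[(168,42),(80,305),(397,440),(510,165)],(40,20),.048),('mailer',[(110,268),(370,270),(405,405),(148,398)],(60,240),.088)):
    q=plane('wrist',np.array(p)/5+of,z,o); r=cv2.minAreaRect((q*1000).astype(np.float32)); print(n,q.round(4).tolist(),q.mean(0),r)
    e=np.roll(q,-1,0)-q; print(np.linalg.norm(e,axis=1),np.degrees(np.arctan2(e[:,1],e[:,0])))
```

```text
flat [[0.4032, -0.1126], [0.3823, -0.1612], [0.457, -0.1979], [0.4804, -0.1512]] [ 0.43073206 -0.15571863] ((429.9674072265625, -155.51986694335938), (52.81819152832031, 86.38765716552734), 63.39644241333008)
[0.05291274 0.08315746 0.05215942 0.08638767] [-113.17776712  -26.14961728   63.31846628  153.39645021]
mailer [[0.4159, -0.3582], [0.4741, -0.3551], [0.4755, -0.3816], [0.4171, -0.3852]] [ 0.4456203  -0.37002279] ((445.570556640625, -370.1672668457031), (58.542850494384766, 27.060712814331055), 3.0238497257232666)
[0.058294   0.02649408 0.05852585 0.02706183] [   3.02385842  -87.018884   -176.42143025   92.49694098]
```

>>> arm_command(series=[1,0,20,2,0,1,0,32,3,0,1,40,32,3,0,1,80,32,3,0,1,100,32,3,0])

```text
time_s: 17.25
eef_pos: [0.6346, -0.2652, 0.2794]
tool_rot: [[-0.004, -0.002, 1.0], [0.002, 1.0, 0.002], [-1.0, 0.002, -0.004]]
ft_force: [0.0, -0.4, -1.7]
width: 0.683
```

```bash
python3 look.py 14 wrist side
```

```text
wrist [313.9 309.4] [ 272  269   86   80 4327] z.083 [[ 0.6315 -0.279 ]]
wrist [378.2 299.1] [372 293  13  10  72] z.083 [[ 0.6635 -0.2734]]
wrist [ 59.  403.2] [ 48 395  26  20 299] z.083 [[ 0.4404 -0.3713]]
side [345.  174.5] [337 170  16  10 144] z.083 [[ 0.6935 -0.3426]]
side [418.1 192.9] [410 186  18  14 177] z.083 [[ 0.4376 -0.35  ]]
side [314.  199.4] [310 196   9   8  64] z.083 [[ 0.6483 -0.1259]]
side [269.8 232.6] [262 227  19  12 173] z.083 [[0.607  0.1042]]
17.3 [ 0.63412053 -0.26514426  0.27705672] [-26.2  32.4  80.6   0.   67.5 -26.3] 0.6868520846887298 [-0.5  0.7 -4.1]
```

View pics/wrist14.png

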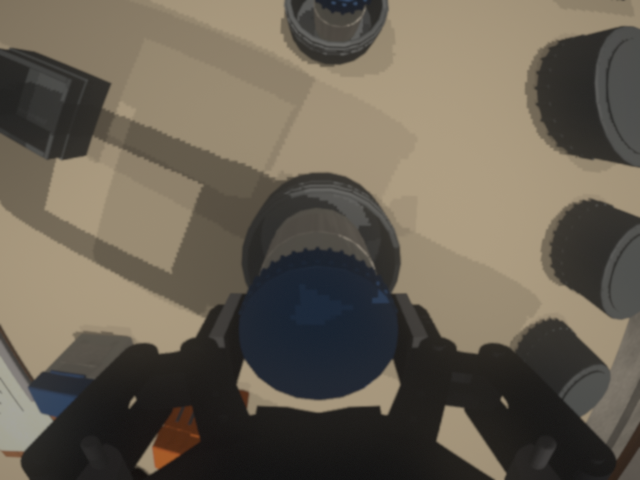

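>>> arm_command(series=[1,12,0,0,0,1,20,0,0,0,1,25,0,0,0,1,28,0,0,0,1,28,0,0,0])

```text
time_s: 17.98
eef_pos: [0.6353, -0.2678, 0.2536]
tool_rot: [[-0.0, 0.0, 1.0], [0.0, 1.0, -0.0], [-1.0, 0.0, -0.0]]
ft_force: [-0.4, -0.0, -1.6]
width: 0.687
```

>>> arm_command(series=[1,3,0,0,0,1,5,0,0,0,1,6,0,0,0,1,7,0,0,0,1,7,0,0,0])

```text
time_s: 18.6
eef_pos: [0.6353, -0.2677, 0.2466]
tool_rot: [[-0.0, 0.0, 1.0], [0.0, 1.0, -0.0], [-1.0, 0.0, -0.0]]
ft_force: [-0.6, 0.3, -1.0]
width: 0.681
```

```bash
python3 look.py 15 wrist side
```

```text
wrist [312.6 310.6] [ 258  269  109   83 5540] z.083 [[ 0.6327 -0.2647]]
wrist [378.4 296.3] [373 287  15  16 158] z.083 [[ 0.6589 -0.2585]]
wrist [ 31.8 429. ] [ 19 420  28  21 347] z.083 [[ 0.4368 -0.3726]]
side [344.9 183.6] [337 179  16  11 150] z.083 [[ 0.6488 -0.2787]]
side [417.5 192.8] [410 186  17  14 161] z.083 [[ 0.4394 -0.3499]]
side [313.9 199.5] [310 196   9   8  65] z.083 [[ 0.6481 -0.1255]]
side [269.8 232.6] [262 227  19  12 174] z.083 [[0.607  0.1044]]
18.65 [ 0.63538088 -0.26768165  0.24663997] [-26.4  34.2  82.1  -0.   63.7 -26.4] 0.6875985573034422 [ 0.2  0.3 -1.8]
```

View pics/wrist15.png

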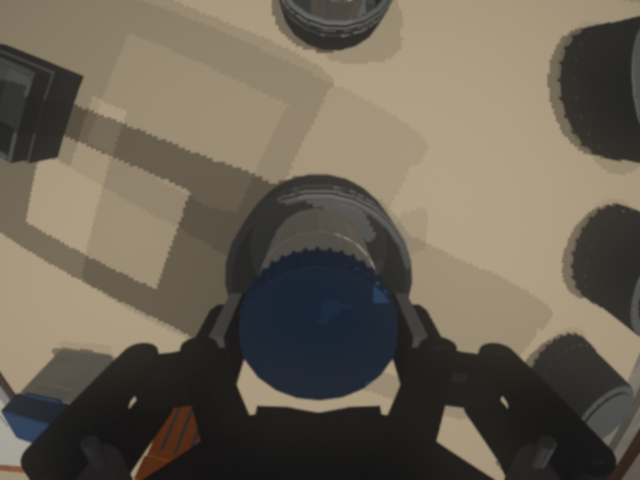

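Centred, and the foot is nearly at the floor. Last millimetres.

>>> arm_command(series=[1,1,0,0,0,1,1,0,0,0,1,2,0,0,0,1,2,0,0,0,1,2,0,0,0])

```text
time_s: 19.32
eef_pos: [0.6353, -0.2678, 0.2461]
tool_rot: [[0.001, 0.0, 1.0], [-0.001, 1.0, -0.0], [-1.0, -0.001, 0.001]]
ft_force: [-1.5, 0.3, 6.3]
width: 0.687
```

>>> arm_command(series=[0,0,0,0,0,0,0,0,0,0,0,0,0,0,0,0,-15,0,0,0,0,-70,0,0,0])

```text
time_s: 19.95
eef_pos: [0.6342, -0.2671, 0.3121]
tool_rot: [[-0.007, 0.0, 1.0], [0.004, 1.0, -0.0], [-1.0, 0.004, -0.007]]
ft_force: [0.3, 0.4, 0.4]
width: 0.998
```

```bash
python3 look.py 16 wrist
```

```text
19.95 [ 0.63420367 -0.26710387  0.31208354] [-26.4  30.7  78.2   0.   71.6 -26.4] 0.9984639734780186 [0.3 0.4 0.4]
```

View pics/wrist16.png

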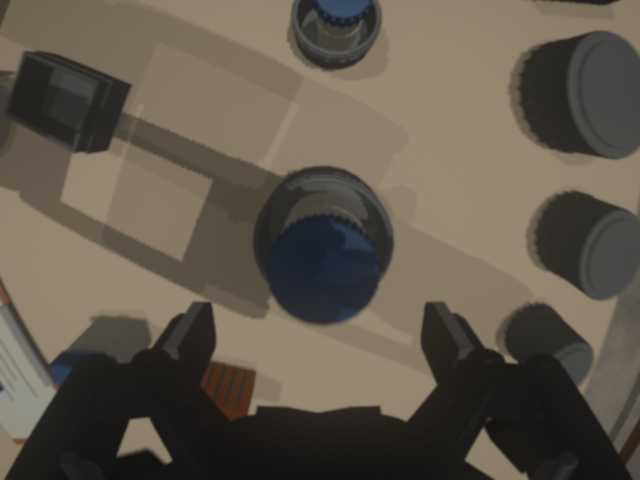

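>>> arm_command(series=[0,-40,0,-20,-0.18,0,-60,-30,-60,-0.36,0,-60,-60,-100,-0.54,0,-60,-90,-140,-0.72,0,-60,-103,-148,-0.9])

```text
time_s: 20.62
eef_pos: [0.4849, -0.372, 0.3762]
tool_rot: [[0.0, -0.785, 0.619], [-0.002, 0.619, 0.785], [-1.0, -0.001, -0.001]]
ft_force: [0.4, 0.5, 0.4]
width: 1.0
```

>>> arm_command(series=[0.2,0,0,0,-0.18,0.3,0,0,0,-0.36,0.3,0,0,0,-0.54,0.3,0,0,0,-0.72,0.3,0,0,0,-0.72])

```text
time_s: 21.25
eef_pos: [0.4874, -0.3708, 0.3757]
tool_rot: [[0.001, -0.999, -0.047], [-0.001, -0.047, 0.999], [-1.0, -0.001, -0.001]]
ft_force: [-0.5, -0.5, 0.3]
width: 0.7
```

```bash
python3 look.py 17 wrist side scene; python3 -c "
from h import *
print(manip.get_obs()['tool_rot'])"
```

```text
wrist [586.1 365. ] [581 355  12  21 133] z.083 [[ 0.6236 -0.0731]]
wrist [556.3 386.5] [552 383   8   9  44] z.083 [[ 0.6485 -0.1068]]
side [346.5 183.8] [338 179  18  11 173] z.083 [[ 0.6439 -0.2803]]
side [419.1 193.1] [410 186  20  14 180] z.083 [[ 0.4345 -0.3503]]
side [314.  199.5] [310 196   9   8  66] z.083 [[ 0.6478 -0.1254]]
side [269.8 232.6] [262 227  19  12 172] z.083 [[0.6072 0.1042]]
scene [194.4 229.7] [186 223  18  14 203] z.083 [[ 0.6269 -0.2769]]
scene [234.9 253.2] [232 251   7   6  33] z.083 [[ 0.6379 -0.126 ]]
scene [302.5 282.5] [296 277  14  12 136] z.083 [[0.6281 0.0888]]
scene [270.8 298.6] [267 293   9  12  59] z.083 [[0.7134 0.0434]]
21.35 [ 0.48740976 -0.37070808  0.37541656] [ -41.2   21.8   84.1   -0.    74.  -133.8] 0.7042823296817432 [-1.2  1.4 -0.2]
[[ 6.33912975e-04 -9.98916003e-01 -4.65447803e-02]
 [-5.51771302e-04 -4.65451320e-02  9.98916036e-01]
 [-9.99999647e-01 -6.07543762e-04 -5.80678746e-04]]
```

View pics/wrist17.png

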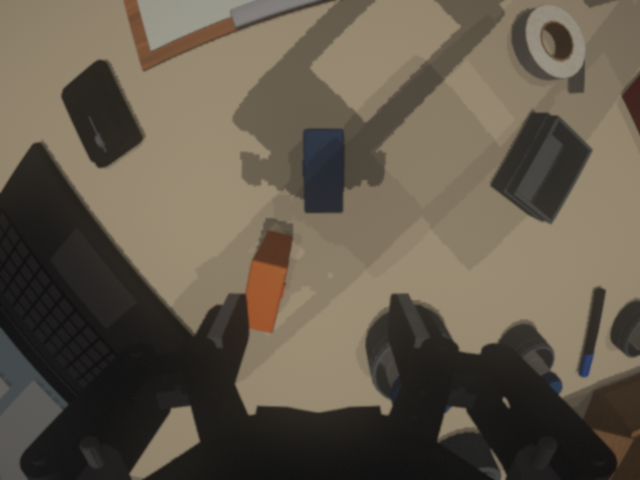

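View pics/scene17.png

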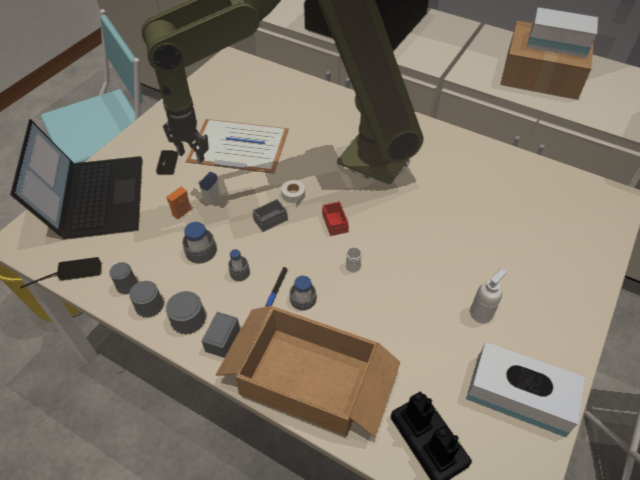

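Mailer lid at (323,170), orange look-alike at (268,285), flat canister at (542,167).

Run:
```python
from h import *
o=np.load('pics/wrist17.npy',allow_pickle=True).item()
q=plane('wrist',[(304,129),(343,129),(344,212),(305,212)],.088,o);print(q.round(4),q.mean(0),cv2.minAreaRect((q*1000).astype(np.float32)))
print('orange',plane('wrist',[(253,262),(288,267),(273,331),(245,327)],.088,o).round(3))
im=cv2.imread('pics/wrist17.png');cv2.imwrite('pics/c11.png',cv2.resize(im[90:240,470:610],None,fx=5,fy=4,interpolation=3));cv2.imwrite('pics/c12.png',cv2.resize(im[110:340,230:390],None,fx=4,fy=2.6,interpolation=3))
```

```text
[[ 0.4141 -0.3856]
 [ 0.4127 -0.3592]
 [ 0.4709 -0.355 ]
 [ 0.4722 -0.3826]] [ 0.44248303 -0.37061025] ((442.4794921875, -370.3335266113281), (58.358123779296875, 27.590288162231445), 3.009493112564087)
orange [[ 0.512 -0.42 ]
 [ 0.515 -0.394]
 [ 0.571 -0.405]
 [ 0.569 -0.428]]
```

View pics/c11.png

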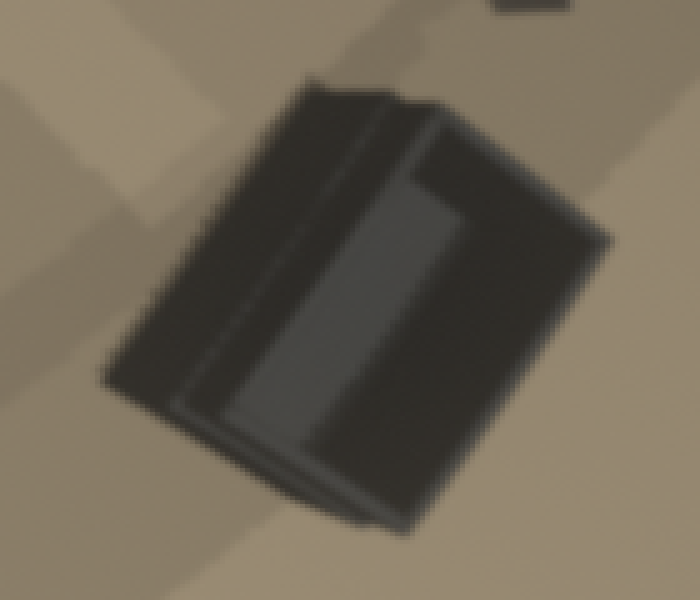

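View pics/c12.png

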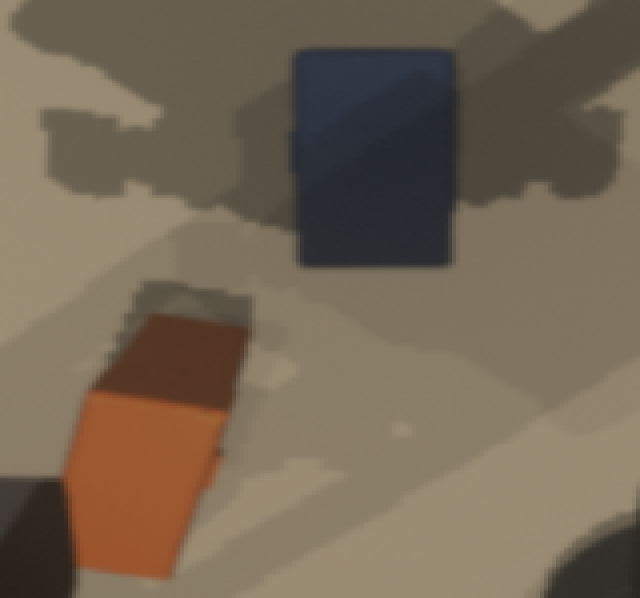

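Run:
```python
from h import *
o=np.load('pics/wrist17.npy',allow_pickle=True).item()
q=plane('wrist',np.array([(440,108),(612,240),(405,532),(180,405)])/[5,4]+[470,90],.048,o);print(q.round(4),q.mean(0),cv2.minAreaRect((q*1000).astype(np.float32)))
```

```text
[[ 0.3787 -0.1608]
 [ 0.4023 -0.1126]
 [ 0.478  -0.152 ]
 [ 0.4526 -0.209 ]] [ 0.42788594 -0.15857989] ((427.42572021484375, -160.77682495117188), (62.276485443115234, 89.06730651855469), 62.52301025390625)
```

>>> arm_command(series=[0.3,0,30,1,0,0.3,20,44,2,0,0.3,70,44,2,0,0.3,115,44,2,0,0.3,141,44,2,0], grip_force=40)

```text
time_s: 22.02
eef_pos: [0.4426, -0.3703, 0.2316]
tool_rot: [[-0.002, -0.999, -0.047], [0.002, -0.047, 0.999], [-1.0, 0.002, 0.002]]
ft_force: [0.3, 0.2, 0.1]
width: 0.699
```

```bash
python3 look.py 18 wrist
```

```text
wrist [307.9 398. ] [288 392  57  10 267] z.083 [[ 0.4711 -0.3742]]
wrist [626.2 457.7] [619 448  16  20 144] z.083 [[ 0.5618 -0.1374]]
22.025 [ 0.4426486  -0.37030459  0.23163599] [ -44.1   28.    98.1    0.    54.1 -136.8] 0.6990789680313569 [0.3 0.2 0.1]
```

View pics/wrist18.png

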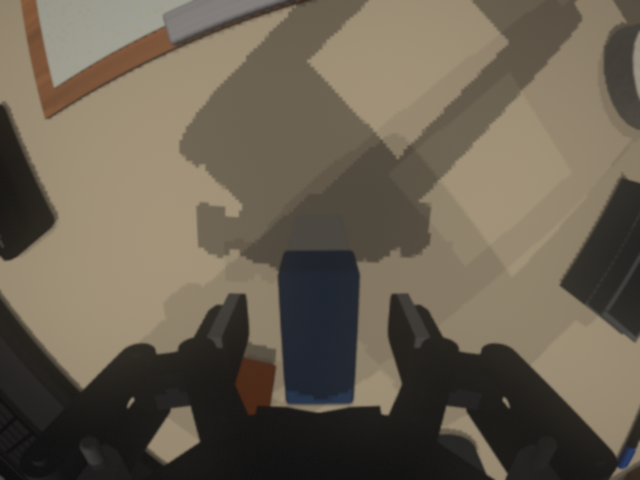

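>>> arm_command(series=[1,0,0,0,0,1,0,0,0,0,1,0,0,0,0,1,0,0,0,0,1,-10,0,0,0])

```text
time_s: 22.7
eef_pos: [0.4431, -0.3706, 0.2439]
tool_rot: [[-0.001, -0.999, -0.049], [0.001, -0.049, 0.999], [-1.0, 0.001, 0.001]]
ft_force: [0.7, 0.5, -0.4]
width: 0.318
```

```bash
python3 look.py 19 wrist
```

```text
wrist [318.2 332. ] [314 328  10  10  26] z.083 [[ 0.4465 -0.3716]]
wrist [301.2 391.4] [287 387  33   9 225] z.083 [[ 0.4788 -0.3776]]
wrist [340.1 391.6] [325 386  25  10 150] z.083 [[ 0.4782 -0.3602]]
wrist [622.3 451.9] [616 443  14  19 129] z.083 [[ 0.5704 -0.1266]]
22.7 [ 0.44305756 -0.37058388  0.24386764] [ -44.1   27.1   97.4   -0.    55.6 -136.9] 0.317888435916573 [ 0.7  0.5 -0.4]
```

View pics/wrist19.png

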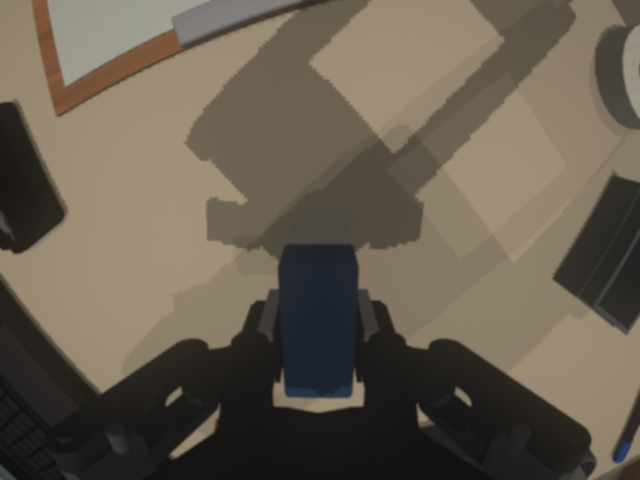

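>>> arm_command(series=[1,-50,0,0,0,1,-100,-5,15,0,1,-110,-25,65,0.17,1,-110,-45,120,0.35,1,-110,-62,177,0.52])

```text
time_s: 23.38
eef_pos: [0.4966, -0.1917, 0.3547]
tool_rot: [[0.002, -0.891, 0.454], [-0.001, 0.454, 0.891], [-1.0, -0.002, 0.0]]
ft_force: [0.6, 1.3, -1.5]
width: 0.321
```

>>> arm_command(series=[1,0,0,0,0,1,0,0,0,0,1,0,0,0,0,1,0,0,0,0,1,0,0,0,0])

```text
time_s: 24.0
eef_pos: [0.496, -0.194, 0.3536]
tool_rot: [[-0.0, -0.893, 0.45], [-0.0, 0.45, 0.893], [-1.0, 0.0, -0.0]]
ft_force: [0.8, 0.5, -1.7]
width: 0.321
```

```bash
python3 look.py 20 wrist; python3 -c "
import cv2
im=cv2.imread('pics/wrist20.png');cv2.imwrite('pics/c13.png',cv2.resize(im[60:300,220:420],None,fx=3.5,fy=2.5,interpolation=3))"
```

```text
wrist [12.2 28.5] [  0   7  27  46 159] z.083 [[ 0.22   -0.3381]]
wrist [565.6 284.2] [557 270  17  28 250] z.083 [[ 0.6233 -0.0279]]
wrist [318.9 374.4] [ 285  320   68   93 4066] z.083 [[ 0.5965 -0.2455]]
24.0 [ 0.49595542 -0.19395083  0.35358306] [-25.9  16.8  95.5  -0.   67.6 -89.2] 0.320588403945054 [ 0.8  0.5 -1.7]
```

View pics/wrist20.png

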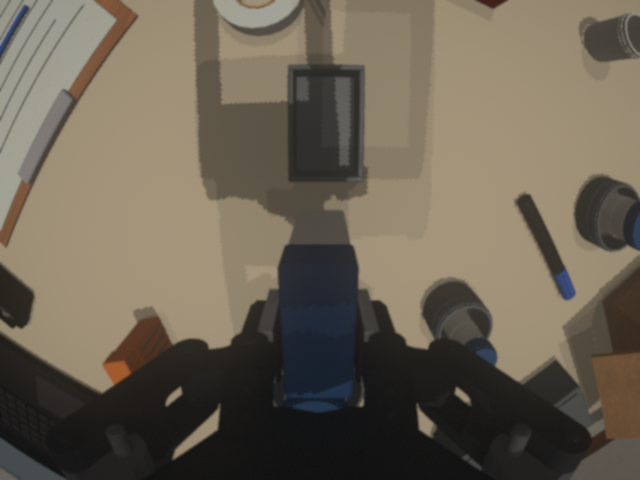

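View pics/c13.png

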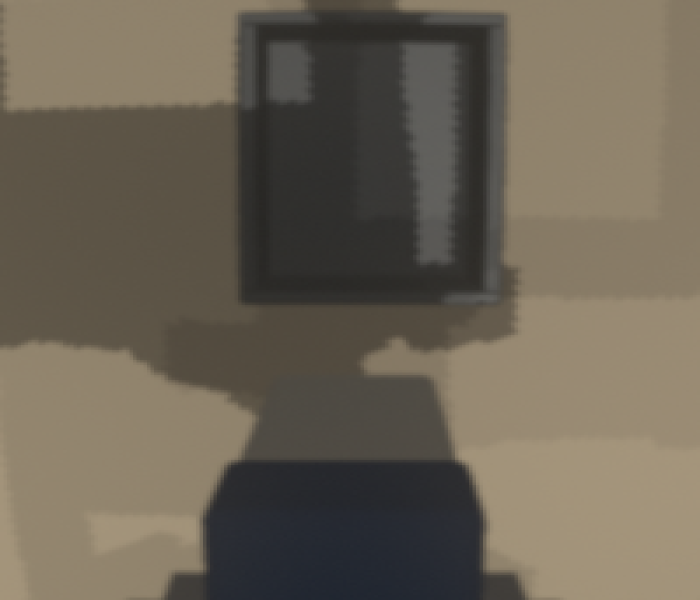

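Run:
```python
from h import *
o=np.load('pics/wrist20.npy',allow_pickle=True).item()
q=plane('wrist',np.array([(238,14),(506,14),(501,303),(239,303)])/[3.5,2.5]+[220,60],.048,o);c=q.mean(0);r=cv2.minAreaRect((q*1000).astype(np.float32));print(q.round(4),c,r)
d=np.r_[r[0][0]/1000-o['eef_pos'][0],r[0][1]/1000-o['eef_pos'][1],0];print('tool',(o['tool_rot'].T@d)*1000)
print('tool yaw',np.degrees(np.arctan2(o['tool_rot'][1,2],o['tool_rot'][0,2])))
# mailer foot near face edge
f=o['eef_pos']+o['tool_rot']@np.array([.2335,.030,0]);print(proj('wrist',[f],o))
```

```text
[[ 0.3777 -0.1605]
 [ 0.4022 -0.1109]
 [ 0.4793 -0.1497]
 [ 0.4543 -0.1996]] [ 0.42836297 -0.1551594 ] ((428.2618408203125, -155.22256469726562), (55.73570251464844, 86.43017578125), 63.247554779052734)
tool [9.13220356e-03 7.78783798e+01 4.15419282e+00]
tool yaw 63.27901524551569
[[320.78498213 208.56032305]]
```

>>> arm_command(series=[1,0,40,2,0,1,0,78,4,0,1,0,78,4,0,1,30,78,4,0,1,60,78,4,0])

```text
time_s: 24.68
eef_pos: [0.4294, -0.1552, 0.2938]
tool_rot: [[0.003, -0.894, 0.449], [-0.002, 0.449, 0.894], [-1.0, -0.004, 0.0]]
ft_force: [-0.4, 0.2, -0.8]
width: 0.32
```

```bash
python3 look.py 21 wrist
```

```text
wrist [571.4 373.1] [563 361  17  24 237] z.083 [[ 0.59  -0.027]]
wrist [327.8 391.3] [287 380  64  16 378] z.083 [[ 0.5035 -0.1874]]
24.675 [ 0.42935195 -0.15524643  0.29380174] [-25.2  15.3 108.9  -0.   55.6 -88.5] 0.3202891588164497 [-0.4  0.2 -0.8]
```

View pics/wrist21.png

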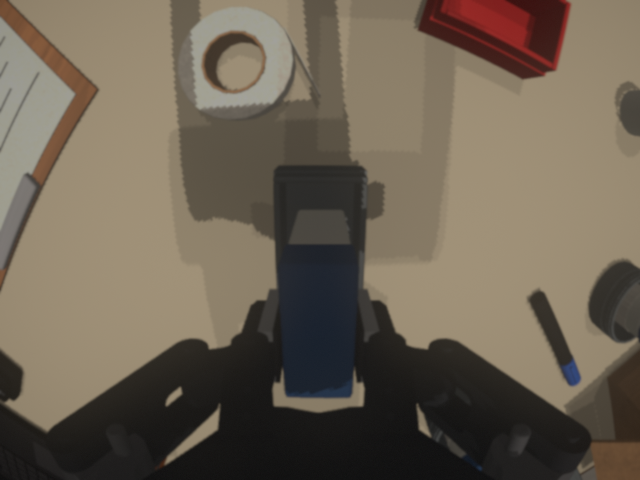

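>>> arm_command(series=[1,15,0,0,0,1,30,0,0,0,1,42,0,0,0,1,50,0,0,0,1,52,0,0,0])

```text
time_s: 25.35
eef_pos: [0.4283, -0.1545, 0.2414]
tool_rot: [[-0.001, -0.894, 0.448], [0.0, 0.448, 0.894], [-1.0, 0.001, -0.0]]
ft_force: [0.2, -0.5, -0.6]
width: 0.319
```

```bash
python3 look.py 22 wrist
```

```text
wrist [322.5 322.7] [ 304  286   40   70 1047] z.083 [[ 0.427  -0.1536]]
wrist [336.4 390.4] [312 381  39  15 303] z.083 [[ 0.4612 -0.1637]]
wrist [301. 394.] [291 392  20   4  40] z.083 [[ 0.4561 -0.1785]]
wrist [597.2 406.9] [589 395  16  23 249] z.083 [[ 0.5668 -0.0363]]
25.35 [ 0.42831349 -0.15454836  0.24135213] [-25.2  19.8 112.5   0.   47.7 -88.5] 0.3191970291418584 [ 0.2 -0.5 -0.6]
```

View pics/wrist22.png

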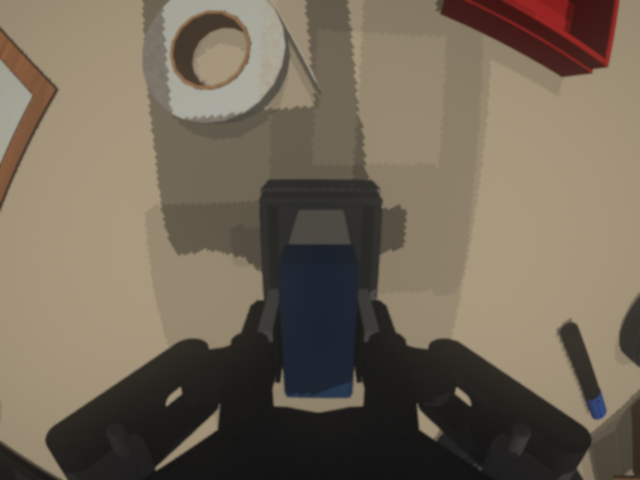

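Inside and centred. Final millimetres.

>>> arm_command(series=[1,1,0,0,0,1,2,0,0,0,1,2,0,0,0,1,3,0,0,0,1,3,0,0,0])

```text
time_s: 26.02
eef_pos: [0.4283, -0.1545, 0.239]
tool_rot: [[0.001, -0.894, 0.448], [-0.0, 0.448, 0.894], [-1.0, -0.001, 0.0]]
ft_force: [0.0, 1.1, 4.4]
width: 0.321
```

>>> arm_command(series=[0.4,0,0,0,0,0.4,0,0,0,0,0.4,0,0,0,0,0.4,-15,0,0,0,0.4,-70,0,0,0])

```text
time_s: 26.65
eef_pos: [0.4271, -0.154, 0.3069]
tool_rot: [[-0.007, -0.894, 0.448], [0.003, 0.448, 0.894], [-1.0, 0.008, -0.0]]
ft_force: [0.7, -0.7, -0.8]
width: 0.599
```

>>> arm_command(series=[0,-60,0,0,0,0,-110,0,0,0,0,-120,-40,0,0,0,-120,-60,0,0,0,-120,-60,0,0])

```text
time_s: 27.28
eef_pos: [0.4827, -0.1818, 0.4285]
tool_rot: [[0.0, -0.894, 0.449], [-0.0, 0.449, 0.894], [-1.0, -0.0, -0.0]]
ft_force: [0.1, 0.1, -0.8]
width: 1.002
```

```bash
python3 look.py 23 wrist scene side; python3 -c "
import cv2
im=cv2.imread('pics/side23.png');cv2.imwrite('pics/c14.png',cv2.resize(im[150:330,230:460],None,fx=3.4,fy=3.2,interpolation=3))"
```

```text
wrist [35.2 74.1] [ 10  32  51  89 235] z.083 [[ 0.2152 -0.3729]]
wrist [527.2 273.2] [519 261  17  25 208] z.083 [[ 0.6319 -0.0181]]
scene [234.9 253.2] [232 251   7   6  34] z.083 [[ 0.6383 -0.126 ]]
scene [302.5 282.5] [296 277  14  12 138] z.083 [[0.6281 0.0887]]
scene [270.8 298.6] [267 293   9  12  59] z.083 [[0.7134 0.0434]]
side [346.5 183.8] [338 179  18  11 173] z.083 [[ 0.6439 -0.2803]]
side [314.1 199.4] [310 196   9   8  64] z.083 [[ 0.648  -0.1261]]
side [385.5 218.6] [377 211  18  16 204] z.083 [[ 0.4219 -0.1417]]
side [269.8 232.6] [262 227  19  12 173] z.083 [[0.607  0.1042]]
27.375 [ 0.48105951 -0.18098791  0.42790505] [-25.3  11.7  91.2   0.   77.2 -88.7] 0.9954153404803822 [-0.   0.6 -0.2]
```

View pics/scene23.png

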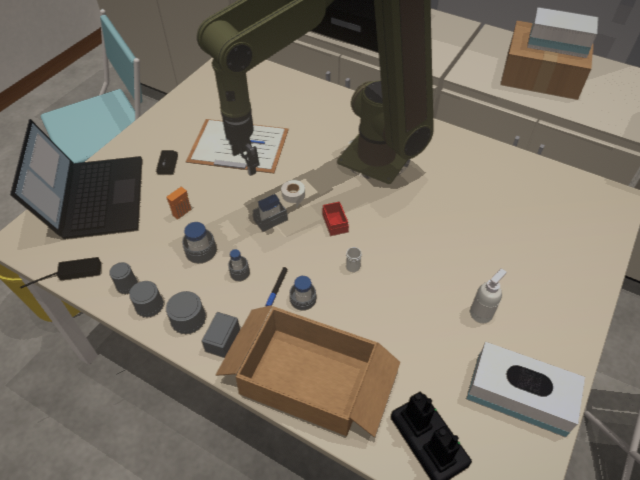

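View pics/c14.png

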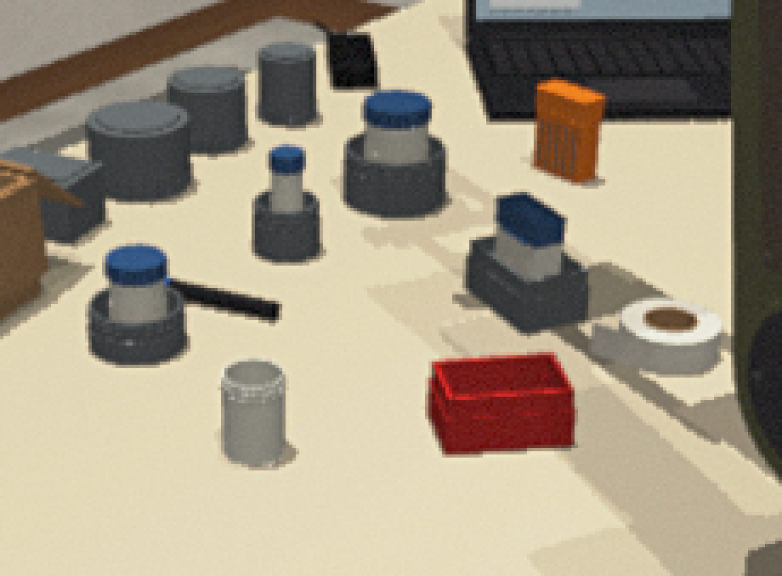

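View pics/wrist23.png

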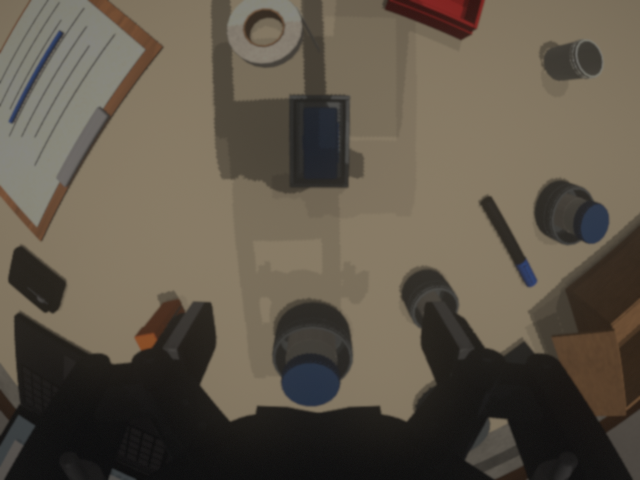

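All four containers stand upright in their own canisters. In the side crop the tube is at (287,190), the pot at (137,300), the jar at (396,150) and the mailer at (530,250). The empty pot, bottle and look-alikes haven't moved, and the gripper is clear.

```bash
python3 -c "
from station import manip
print(manip.job_done())"
```

```text
the job is handed in; nothing more can be done
None
```

All four specimen containers are packed, and I handed the job in at about 27 s of the 128 s limit. The tube is in the narrow canister, the pot in the middle one, the jar in the wide one and the slide mailer in the flat one. I gripped each by its cap or lid and lowered it until it touched the floor (readings of 4 to 8 N) before letting go.

- **Final check:** The last scene, side and wrist pictures show every container upright inside its canister and the canisters standing upright. The gripper was well clear. The empty pot, the bottle, the orange and red look-alikes and the closed grey canisters were not touched.
- **Disagreement:** The scene and side cameras differed by up to about 2 cm on some canister positions. I used close wrist-camera views for the final placing, and these proved right. No check failed.

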